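# Fetch the power module from behind the parts on the stand

### The job

On the wooden stand a black power module with silver fins is hemmed in by three tall parts: stand all three parts (blue capacitor, yellow beacon, copper coil) upright on the grey tray to clear the way, and only then fetch the module and lay it flat and square in the white pocket on top of the red test jig, its long side along the pocket's long side. When the module is in the jig, put each of the three parts back on the stand, upright and centred on the pad of its own colour (capacitor on blue, beacon on yellow, coil on green), with nothing tipped over on the way.

Things in the scene. Friction and masses are not known exactly. Their poses are not given: they have to be found in the camera images.
- capacitor: upright blue capacitor can, 46 mm diameter, 90 mm tall in all (blue side up to 84 mm, silver top with two brass terminals), about 0.16 kg. Stands upright on its pad at the start; origin at the centre of its underside, z up along its axis; it may be gripped round its side in any direction from above, best 50 to 60 mm above its underside.
- beacon: upright yellow signal beacon, yellow cylinder of 46 mm diameter up to 66 mm, then an amber glass dome of 38 mm diameter up to 88 mm, about 0.14 kg. Grip the yellow part. Stands upright on its pad at the start; origin at the centre of its underside, z up along its axis; it may be gripped round its side in any direction from above, best 50 to 60 mm above its underside.
- coil: upright copper coil, 88 mm tall: green foot of 46 mm diameter and 8 mm thick, copper winding of 42 mm diameter up to 78 mm, green cap of 42 mm diameter, about 0.22 kg. Stands upright on its pad at the start; origin at the centre of its underside, z up along its axis; it may be gripped round its side in any direction from above, best 50 to 60 mm above its underside.
- module: low black power module with silver fins along its length on top (fins over its upper half): 46 mm along its x, 36 mm along its y, 36 mm high, about 0.12 kg. Origin: centre of its underside, z up. It lies on the stand (underside 10 mm above the table) amid the three parts and in front of the stand's back board; grip it across its 36 mm width, about 28 mm above its underside
- pad_blue: flat round blue plastic pad, 60 mm across, 4 mm thick, fixed on the stand; home of the capacitor. Origin: centre of its underside, so its upper face is 4 mm above the origin (14 mm above the table). The three pads lie round three sides of the module (one in front of it on the robot's side, 58 mm off, one 60 mm to each side); which pad lies where changes
- pad_yellow: flat round yellow plastic pad, 60 mm across, 4 mm thick, fixed on the stand; home of the beacon. Origin: centre of its underside, so its upper face is 4 mm above the origin (14 mm above the table). The three pads lie round three sides of the module (one in front of it on the robot's side, 58 mm off, one 60 mm to each side); which pad lies where changes
- pad_green: flat round green plastic pad, 60 mm across, 4 mm thick, fixed on the stand; home of the coil. Origin: centre of its underside, so its upper face is 4 mm above the origin (14 mm above the table). The three pads lie round three sides of the module (one in front of it on the robot's side, 58 mm off, one 60 mm to each side); which pad lies where changes
- tray: empty shallow grey tray fixed on the table on one side of the stand: 260 mm along its x, 116 mm along its y outside, walls 5 mm thick and 12 mm high, floor 5 mm thick. Origin: centre of its underside. The three parts fit in one row along its x, 75 mm apart. Tray and jig may be on either side
- test_jig: red test jig fixed on the table on the other side of the stand: box of 130 mm along its x, 120 mm along its y, 50 mm high. On its top, at the centre, a white pocket of 76 mm along x and 58 mm along y inside, its floor 50 mm above the table, with an aluminium rim 5 mm wide that rises 6 mm above that floor. Origin: centre of the box's underside
- stand: plywood stand fixed on the table: base 155 mm deep (x) by 210 mm wide (y), 10 mm thick, and along its far (+x) edge a dark wooden back board 10 mm thick that rises to 50 mm above the table. Origin: on the table, under the module's place; the base reaches from x = -100 to +56 mm and the back board's near face is at x = +45 mm. A small knob and a brass nut (bystanders, up to 16 mm high) lie on its front corners

How it is judged:
On the way, in this order (a step that is already met when the one before it is completed fails the run):
1. all three tall parts stand upright and released on the grey tray (x of capacitor in the frame of tray between -0.125 and 0.125 m and y of capacitor in the frame of tray between -0.053 and 0.053 m and z of each of capacitor, beacon, coil in the frame of tray below 0.01 m and angle between each of capacitor, beacon, coil's own z axis and vertical below 0.12 rad and contact force between each of capacitor, beacon, coil and the fingers below 0.2 N and linear speed of each of capacitor, beacon, coil below 0.03 m/s and x of beacon in the frame of tray between -0.125 and 0.125 m and y of beacon in the frame of tray between -0.053 and 0.053 m and x of coil in the frame of tray between -0.125 and 0.125 m and y of coil in the frame of tray between -0.053 and 0.053 m), for 0.2 s.
2. the module lies released in the jig's pocket while the three parts are still on the tray (all of step 1 and x of module in the frame of test_jig between -0.0155 and 0.0155 m and y of module in the frame of test_jig between -0.012 and 0.012 m and z of module in the frame of test_jig between 0.046 and 0.054 m and angle between the x axis of module and the x axis of test_jig, either way round below 0.2 rad and angle between module's own z axis and vertical below 0.08 rad and contact force between module and the fingers below 0.2 N and linear speed of module below 0.03 m/s), for 0.2 s.
At the end, for the whole second after the job is handed in: The module lies flat in the jig's pocket (within 15.5 mm of its centre lengthwise and 12 mm crosswise, turned less than 0.2 rad from its long side), and capacitor, beacon and coil stand upright on the blue, yellow and green pad, each within 12 mm of the pad's centre; all released and at rest (x of module in the frame of test_jig between -0.0155 and 0.0155 m and y of module in the frame of test_jig between -0.012 and 0.012 m and z of module in the frame of test_jig between 0.046 and 0.054 m and angle between the x axis of module and the x axis of test_jig, either way round below 0.2 rad and angle between each of module, capacitor, beacon, coil's own z axis and vertical below 0.08 rad and contact force between each of module, capacitor, beacon, coil and the fingers below 0.2 N and linear speed of each of module, capacitor, beacon, coil below 0.03 m/s and horizontal distance between capacitor and pad_blue below 0.012 m and z of capacitor in the frame of pad_blue between 0 and 0.008 m and horizontal distance between beacon and pad_yellow below 0.012 m and z of beacon in the frame of pad_yellow between 0 and 0.008 m and horizontal distance between coil and pad_green below 0.012 m and z of coil in the frame of pad_green between 0 and 0.008 m); the robot touches nothing.
It fails at once if one of the three parts or the module is tipped over (more than 0.6 rad) (angle between any of capacitor, beacon, coil, module's own z axis and vertical above 0.6 rad).
It also fails if it takes over 149 s, if anything falls off the work surface, if the arm or the gripper's body presses on something with over 40 N, if the wrist force passes 120 N, or if a joint passes its speed limit or range.

### The arm

A 6-joint arm with a two-finger parallel gripper is mounted at the origin on the work surface. World frame = base frame: x ahead of the robot, y to its left, z up, the work surface at z = 0. Lengths are in m, angles in rad, forces in N, time in s.
With the tool pointing down it reaches from about 0.35 to 0.775 m from the base axis. Payload 5.5 kg.
Tool frame: the origin (TCP) lies at the very end of the fingers, on their centre line; the grasp point (between the pads) lies 19 mm behind it; z points along the fingers, y is the line along which they close (so a half turn about z gives the same grasp; the last joint's range is limited). The gripper opens to 85 mm and grips with 20 to 120 N. Pads are 22 mm wide; open, the fingers measure 114 mm over their backs; the gripper's body (76 mm by 85 mm) begins 54 mm behind the grasp point. The pads swing forward as they close: fully open they stand 13 mm farther back than shut.
Start: joints at [-1.282, 0.313, 0.046, 1.304, 0, 1.431], TCP at [0.239, -0.523, 0.196] pointing down, gripper open.
Joint ranges: [-2.76, 2.76], [-0.86, 1.69], [-1.03, 1.26], [-2.2, 2.34], [-1.47, 1.5], [-3.14, 3.14]. Speed limits (rad/s): [2.57, 2.57, 3.14, 3.14, 3.14, 3.14].

### API

Orientations are given as a unit quaternion [w, x, y, z].
In Python, from workcell import env, imaging, ticket gives the robot as it stands. The module is installed in compiled form; this text tells all that it offers.
- The arm moves only by the tool apply_moves, never from a script. Its argument "rows" is a list of rows, each an object with "xyz": the shift along the tool's x, y, z in mm, a list of three; "turn": the turn, a rotation vector about the tool's x, y, z in rad, a list of three; "grip": the opening, from 0 (shut) to 1 (fully open). A call has 1 to 12 rows; each row is the pose to reach, as a shift and turn from the pose commanded when the call began, along the tool's axes at that moment; what a row does not reach only later rows make up. A row lasts 1/12 s, in which the tool goes at most 41.7 mm and 7.16 degrees, less where a joint would pass 70% of its speed; a pose out of reach is approached as far as the arm can. A call with a gripper value outside its range is refused whole. The fingers move at their own pace and stop on an object; "force" is the grip in N (left out, the last holds). Time passes only in rows, so rows that repeat a pose let the fingers close. It gives the time, the measured TCP pose, the force, the opening and the grip force at its end, in the units of the state.
- env.get_state(): the state, without advancing time (a new reading comes with each control period).
- imaging.read_camera(name): name is "scene" or "top" or "wrist"; returns a dict with "color" (420x560x3 uint8, blue, green, red), "z_map" (420x560 float32, m along the optical axis (not along the pixel's ray), 0 where there is no reading), "camera_matrix" (3x3 intrinsics, pixels), "k1" (the pictures are not rectified: a ray, as slopes to the right and down, at radius r is drawn at 1 + k1 r^2 times it, then the intrinsics apply), "view" (4x4, takes a point from world to camera coordinates). Camera axes: x right, y down, z forward; pixel columns grow to the right and rows downward; lengths in m; the calibration is good to about 2 mm. A picture is of the moment at which its call begins.
- ticket.hand_in(): hands the job in; it is judged then, once.
The state is a dict: "clock": time; "joint_pos": joint angles; "qvel": joint speeds; "tau": joint torques, N m; "tcp_pos": TCP position; "orientation": TCP orientation; "wrist_force": force on the tool from outside, world axes, zero at the start; "ft_torque": the same for the moment, N m; "finger_gap": finger opening in m; "grip_force": force on a finger pad.
Only numpy, scipy, OpenCV 4.12 (cv2) and the standard library are available. Lean on these libraries where they do the work, as an engineer would, in place of code of your own. Each camera call takes 0.05 s, during which the arm holds its last target. There are 200 camera calls.

## Working session

There is one attempt and no reset: what is moved stays moved. The work goes in short steps, Python scripts to look and compute and a tool call to move; the robot and the scene stay as the last step left them, time stands still between calls to the robot, and variables do not carry over. Pictures are saved under pics/ and viewed, at most 14 in all, crops included, and the job is handed in when it is done.

Besides the shell and the picture viewer there is one more tool, called after "Emit:" by a JSON object that holds its "method" and its "body", one argument or row to a line. apply_moves: Moves the arm, as the interface text tells. Its arguments: {"type":"object","properties":{"rows":{"type":"array"},"force":{"type":"number"}},"required":["rows"]}

```bash
mkdir -p pics; python3 - <<'E'
from workcell import env, imaging
import cv2,numpy as np
s=env.get_state(); print(s)
for n in("top","scene"):
    d=imaging.read_camera(n); cv2.imwrite(f"pics/{n}0.png",d["color"]); np.savez(f"{n}0.npz",**d)
    print(n,d["camera_matrix"],d["k1"],d["view"])
E
```

```text
{'clock': 0.0, 'joint_pos': array([-1.28161860e+00,  3.13999437e-01,  4.49706001e-02,  1.30357631e+00,
        4.69189241e-05,  1.43118786e+00]), 'qvel': array([-0.00033521,  0.00025648, -0.00024018, -0.0001144 , -0.00132118,
       -0.00196232]), 'tau': array([ 1.05165032e-03, -4.80632937e+01,  2.98528719e+01,  1.96679123e-02,
        3.06158222e-05, -5.47690746e-06]), 'tcp_pos': array([ 0.23890456, -0.52239796,  0.19530603]), 'orientation': array([-9.03633832e-04,  9.77105300e-01,  2.12754353e-01, -4.41789789e-05]), 'wrist_force': array([0.04023749, 0.34584794, 0.15411406]), 'ft_torque': array([ 0.01292309, -0.07387954, -0.01455448]), 'grip_force': 0.0, 'finger_gap': 0.08558523084798336}
top [[400.47153498   0.         282.25139416]
 [  0.         400.47153498 204.79106115]
 [  0.           0.           1.        ]] -0.005669384692255924 [[ 0.02502235 -0.99919547  0.03134153 -0.01970925]
 [-0.99925636 -0.02591929 -0.02854668  0.55557264]
 [ 0.02933606 -0.03060391 -0.99910099  0.7798477 ]
 [ 0.          0.          0.          1.        ]]
scene [[418.61411597   0.         277.046883  ]
 [  0.         418.61411597 205.41121518]
 [  0.           0.           1.        ]] -0.048640918070597824 [[ 0.8950441   0.44549358  0.02077302 -0.50011867]
 [ 0.24450878 -0.45122415 -0.85826116 -0.08739842]
 [-0.37297655  0.77326078 -0.51279261  1.07982854]
 [ 0.          0.          0.          1.        ]]
```

View pics/top0.png

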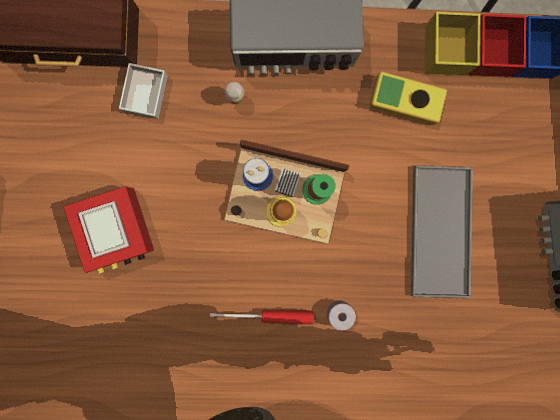

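View pics/scene0.png

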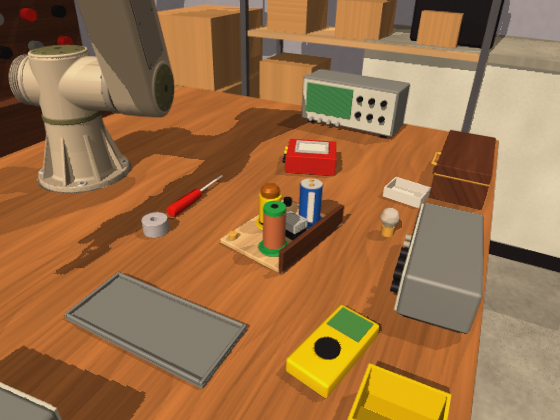

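The top view shows the jig on the left (about 103,230), the tray on the right (442,231) and the stand turned slightly, with capacitor (257,172), coil (319,188), beacon (282,211) and module (288,182). The scene view agrees, with everything upright. Next I measure these.

```bash
cat > h.py <<'E'
import cv2,numpy as np
def rays(d,uv):
    K=np.asarray(d["camera_matrix"]);k=float(d["k1"])
    uv=np.asarray(uv,float).reshape(-1,1,2)
    return cv2.undistortPoints(uv,K,np.array([k,0,0,0,0.]),None,None).reshape(-1,2)
def onplane(d,uv,z):
    V=np.asarray(d["view"]);R,t=V[:3,:3],V[:3,3]
    r=np.c_[rays(d,uv),np.ones(len(np.reshape(uv,(-1,2))))]@R
    c=-R.T@t
    return c+r*((z-c[2])/r[:,2])[:,None]
def cloud(d):
    V=np.asarray(d["view"]);R,t=V[:3,:3],V[:3,3]
    h,w=d["z_map"].shape
    uv=np.stack(np.meshgrid(np.arange(w),np.arange(h)),-1).reshape(-1,2)
    P=np.c_[rays(d,uv),np.ones(h*w)]*d["z_map"].reshape(-1,1)
    return ((P-t)@R).reshape(h,w,3)
def big(m):
    m=cv2.morphologyEx(m.astype(np.uint8),cv2.MORPH_CLOSE,np.ones((3,3)))
    n,l,s,c=cv2.connectedComponentsWithStats(m)
    i=1+np.argmax(s[1:,4]); return l==i
def rect(xy):
    (cx,cy),(w,h),a=cv2.minAreaRect((xy*1000).astype(np.float32))
    if w<h: w,h,a=h,w,a+90
    return np.round([cx,cy,w,h,(a+90)%180-90],1)   # long axis angle, deg from world x
def region(m,u0,u1,v0,v1):
    o=np.zeros_like(m);o[v0:v1,u0:u1]=m[v0:v1,u0:u1];return o
def pix(m):
    v,u=np.nonzero(m);return np.c_[u,v]
E
python3 - <<'E'
from h import *
d=dict(np.load("top0.npz"));C=cloud(d);z=C[...,2]
hsv=cv2.cvtColor(d["color"],cv2.COLOR_BGR2HSV);H,S,V=[hsv[...,i] for i in range(3)]
def rep(n,m,zp):
    m=big(m);p=onplane(d,pix(m),zp);print(n,m.sum(),"rect",rect(p[:,:2]),"mean",np.round(p[:,:2].mean(0)*1000,1),"zmed",np.round(np.median(z[m]),4))
st=lambda m:region(m,215,355,130,250)
print("table z",np.median(z[280:300,220:400]))
rep("board",st((z>.043)&(z<.056)&(V<120)&(S>80)),.05)
rep("tray",region((S<60)&(z<.03),400,480,155,305),.012)
rep("jig",region(z>.035,50,170,170,290),.05)
rep("pocket",region((S<60)&(V>110)&(z>.03),50,170,170,290),.056)
rep("pocketwhite",region((S<60)&(V>190)&(z>.03),50,170,170,290),.05)
for n,(u,v),zz in(("cap",(257,172),.104),("beacon",(282,211),.102),("coil",(319,188),.102)):
    rep(n,region(z>.09,u-22,u+22,v-22,v+22),zz)
rep("module",region((z>.036)&(z<.06)&(S<90),270,305,163,200),.046)
rep("standbase",st((z>.005)&(z<.3)),.01)
E
python3 -c "
import cv2;i=cv2.imread('pics/top0.png')[130:255,215:355];cv2.imwrite('pics/c0.png',cv2.resize(i,None,fx=4.5,fy=4.5,interpolation=2))"
```

```text
table z -0.00038862778138851564
board 578 rect [649.8 -23.9 207.6  10.8  78.5] mean [649.8 -22.2] zmed 0.0496
tray 7618 rect [ 5.119e+02 -3.223e+02  2.584e+02  1.180e+02 -3.000e-01] mean [ 511.2 -322.3] zmed 0.0047
jig 4829 rect [502.  318.3 134.7 125.4  19.2] mean [502.8 318.8] zmed 0.0503
pocket 1791 rect [502.1 320.5  86.2  69.3  19.9] mean [502.4 320.9] zmed 0.0512
pocketwhite 1718 rect [502.  324.   85.6  67.6  20. ] mean [501.7 324.1] zmed 0.0511
cap 537 rect [611.2  44.3  44.9  43.4 -88.3] mean [611.3  44.2] zmed 0.0999
beacon 359 rect [545.   -4.2  36.4  34.7   1.4] mean [544.9  -4.5] zmed 0.0986
coil 469 rect [587.8 -73.7  41.9  40.2   1.3] mean [588.5 -73.3] zmed 0.1018
module 459 rect [599.6 -13.4  45.8  35.6 -17. ] mean [599.5 -13.5] zmed 0.0446
standbase 8759 rect [582.6 -11.7 219.6 161.4  78.5] mean [582.8 -10.6] zmed 0.0114
```

View pics/c0.png

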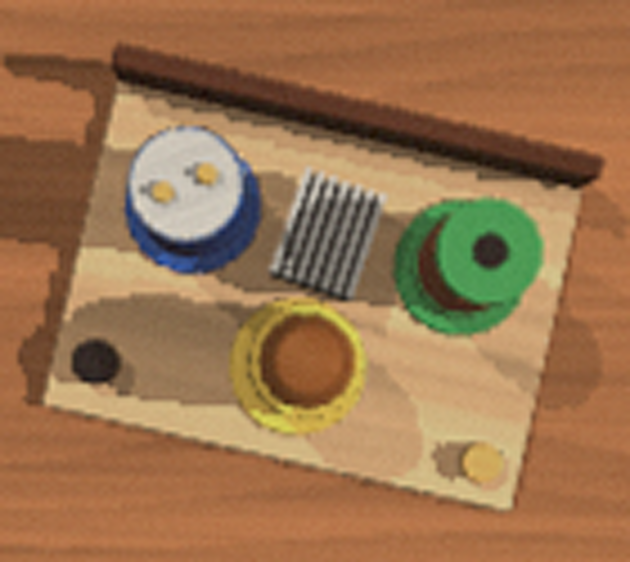

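The crop shows the blue and silver capacitor on the left pad, the beacon on the front pad, the coil on the right pad and the module between them. The knob and nut sit on the front corners. The positions fit the stand geometry: stand x axis about -11.5°, module about (600,-13.5). Now I work out the first moves.

```bash
cat > go.py <<'E'
import sys,numpy as np
from scipy.spatial.transform import Rotation as R
from workcell import env
# usage: go.py x y z heading [x y z heading ...] (mm, deg): shift/turn in current tool frame for each
s=env.get_state();p=s["tcp_pos"]*1000
q=R.from_quat(np.roll(s["orientation"],-1))
x=q.as_matrix()[:,0]
print("t",round(s["clock"],2),"tcp",p.round(1),"head",np.degrees(np.arctan2(x[1],x[0])).round(1),"gap",round(s["finger_gap"]*1000,1),"F",np.round(s["grip_force"],1),"wf",s["wrist_force"].round(1),"q",s["joint_pos"].round(2))
a=np.array(sys.argv[1:],float).reshape(-1,4)
for X,Y,Z,h in a:
    t=np.radians(h);c,n=np.cos(t),np.sin(t)
    D=R.from_matrix(np.array([[c,n,0],[n,-c,0],[0,0,-1]]))
    print("xyz",(q.inv().apply(np.array([X,Y,Z])-p)).round(1),"turn",(q.inv()*D).as_rotvec().round(3))
E
python3 - <<'E'
from h import *
d=dict(np.load("top0.npz"));hsv=cv2.cvtColor(d["color"],cv2.COLOR_BGR2HSV)
for n,lo,hi,b in(("yel",(22,120,120),(34,255,255),(262,302,190,232)),("blue",(105,120,40),(125,255,255),(238,278,150,195)),("grn",(50,80,40),(85,255,255),(298,342,168,208))):
    m=big(region(cv2.inRange(hsv,lo,hi)>0,*b));h=cv2.convexHull(pix(m).astype(np.float32)).reshape(-1,2)
    p=onplane(d,h,.014)[:,:2]*1000;print(n,p.min(0).round(1),p.max(0).round(1))
V=d["view"];print("cam",-V[:3,:3].T@V[:3,3])
E
python3 go.py 380 -350 200 100  545 -4 170 168.5
```

```text
yel [514.2 -32.6] [571.1  26. ]
blue [585.1  17.9] [625.1  72.8]
grn [ 560.8 -108. ] [618.3 -45.1]
cam [0.532775   0.01857305 0.79562408]
t 0.1 tcp [ 238.9 -522.4  195.4] head 24.6 gap 85.7 F 0.0 wf [-0.8  0.4  0.3] q [-1.28  0.31  0.05  1.3   0.    1.43]
xyz [200.  -98.2  -4.4] turn [-1.000e-03 -1.000e-03 -1.316e+00]
xyz [ 493.9 -344.2   26.1] turn [-0.000e+00 -2.000e-03 -2.512e+00]
```

Emit:
{"method": "apply_moves", "body": {
  "rows": [
    {"xyz": [247, -172, 13], "turn": [0, -0.001, -1.25], "grip": 1},
    {"xyz": [247, -172, 13], "turn": [0, -0.001, -1.25], "grip": 1},
    {"xyz": [247, -172, 13], "turn": [0, -0.001, -1.25], "grip": 1},
    {"xyz": [247, -172, 13], "turn": [0, -0.001, -1.25], "grip": 1},
    {"xyz": [247, -172, 13], "turn": [0, -0.001, -1.25], "grip": 1},
    {"xyz": [247, -172, 13], "turn": [0, -0.001, -1.25], "grip": 1},
    {"xyz": [247, -172, 13], "turn": [0, -0.001, -1.25], "grip": 1},
    {"xyz": [247, -172, 13], "turn": [0, -0.001, -1.25], "grip": 1},
    {"xyz": [247, -172, 13], "turn": [0, -0.001, -1.25], "grip": 1},
    {"xyz": [247, -172, 13], "turn": [0, -0.001, -1.25], "grip": 1},
    {"xyz": [247, -172, 13], "turn": [0, -0.001, -1.25], "grip": 1},
    {"xyz": [247, -172, 13], "turn": [0, -0.001, -1.25], "grip": 1}
  ]
}}

```text
clock: 1.1
tcp_pos: [0.3921, -0.2636, 0.1829]
orientation: [-0.0, 0.669, 0.743, -0.0]
wrist_force: [0.3, -0.8, 0.1]
finger_gap: 0.0856
grip_force: 0.0
```

```bash
python3 go.py 544.5 -4 170 168.5
```

```text
t 1.1 tcp [ 392.1 -263.6  182.9] head 96.0 gap 85.6 F 0.0 wf [ 0.3 -0.8  0.1] q [-0.76  0.12 -0.23  1.22 -0.    0.7 ]
xyz [242.2 178.7  12.7] turn [-1.000e-03 -0.000e+00 -1.265e+00]
```

Emit:
{"method": "apply_moves", "body": {
  "rows": [
    {"xyz": [242, 179, 13], "turn": [0, 0, -1.265], "grip": 1},
    {"xyz": [242, 179, 13], "turn": [0, 0, -1.265], "grip": 1},
    {"xyz": [242, 179, 13], "turn": [0, 0, -1.265], "grip": 1},
    {"xyz": [242, 179, 13], "turn": [0, 0, -1.265], "grip": 1},
    {"xyz": [242, 179, 13], "turn": [0, 0, -1.265], "grip": 1},
    {"xyz": [242, 179, 13], "turn": [0, 0, -1.265], "grip": 1},
    {"xyz": [242, 179, 13], "turn": [0, 0, -1.265], "grip": 1},
    {"xyz": [242, 179, 13], "turn": [0, 0, -1.265], "grip": 1},
    {"xyz": [242, 179, 13], "turn": [0, 0, -1.265], "grip": 1},
    {"xyz": [242, 179, 13], "turn": [0, 0, -1.265], "grip": 1},
    {"xyz": [242, 179, 13], "turn": [0, 0, -1.265], "grip": 1},
    {"xyz": [242, 179, 13], "turn": [0, 0, -1.265], "grip": 1}
  ]
}}

```text
clock: 2.1
tcp_pos: [0.544, -0.0043, 0.1696]
orientation: [-0.0, 0.101, 0.995, -0.0]
wrist_force: [-0.1, -0.7, 0.3]
finger_gap: 0.0851
grip_force: 0.0
```

```bash
python3 go.py 544.5 -4 46 168.5; python3 -c "
from workcell import imaging;import cv2
d=imaging.read_camera('wrist');cv2.imwrite('pics/w1.png',d['color']);print(d['view'])"
```

```text
t 2.1 tcp [544.   -4.3 169.6] head 168.4 gap 85.1 F 0.0 wf [-0.1 -0.7  0.3] q [-0.15  0.26 -0.09  1.22 -0.    0.05]
xyz [ -0.6   0.5 123.6] turn [-0.001 -0.001 -0.002]
[[ 2.00975332e-01  9.79595828e-01 -9.63925284e-04 -1.05505612e-01]
 [ 9.44487335e-01 -1.93511156e-01  2.65512911e-01 -5.41982409e-01]
 [ 2.59908810e-01 -5.42719607e-02 -9.64106822e-01  2.12327485e-01]
 [ 0.00000000e+00  0.00000000e+00  0.00000000e+00  1.00000000e+00]]
```

View pics/w1.png

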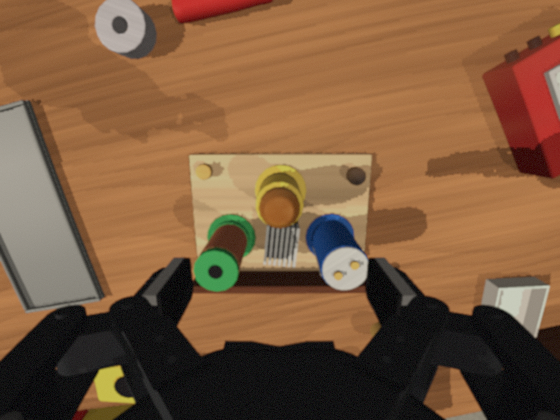

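The wrist view shows the beacon (281,200) centred between the open fingers at columns 170 and 385, with free room on both sides. I descend and close.

Emit:
{"method": "apply_moves", "body": {
  "rows": [
    {"xyz": [0, 0, 20], "turn": [0, 0, 0], "grip": 1},
    {"xyz": [0, 0, 40], "turn": [0, 0, 0], "grip": 1},
    {"xyz": [0, 0, 60], "turn": [0, 0, 0], "grip": 1},
    {"xyz": [0, 0, 80], "turn": [0, 0, 0], "grip": 1},
    {"xyz": [0, 0, 100], "turn": [0, 0, 0], "grip": 1},
    {"xyz": [0, 0, 115], "turn": [0, 0, 0], "grip": 1},
    {"xyz": [0, 0, 122], "turn": [0, 0, 0], "grip": 1},
    {"xyz": [0, 0, 123], "turn": [0, 0, 0], "grip": 0.5},
    {"xyz": [0, 0, 123], "turn": [0, 0, 0], "grip": 0.4},
    {"xyz": [0, 0, 123], "turn": [0, 0, 0], "grip": 0.3},
    {"xyz": [0, 0, 123], "turn": [0, 0, 0], "grip": 0.3},
    {"xyz": [0, 0, 123], "turn": [0, 0, 0], "grip": 0.3}
  ],
  "force": 50
}}

```text
clock: 3.15
tcp_pos: [0.5454, -0.0044, 0.0487]
orientation: [0.001, 0.099, 0.995, -0.001]
wrist_force: [-1.0, 0.6, 3.8]
finger_gap: 0.035
grip_force: 49.6
```

```bash
python3 go.py 544 -4 170 168.5 437 -322 170 180 437 -322 38 180
```

```text
t 3.15 tcp [545.4  -4.4  48.7] head 168.6 gap 35.0 F 49.6 wf [-1.   0.6  3.8] q [-0.15  0.34 -0.29  0.94 -0.    0.04]
xyz [   1.1    0.  -121.3] turn [-0.001  0.003  0.002]
xyz [  43.3 -332.8 -121.1] turn [-0.001  0.003 -0.198]
xyz [  43.7 -332.7   10.9] turn [-0.001  0.003 -0.198]
```

```bash
python3 -c "
from workcell import imaging,env;import cv2
d=imaging.read_camera('scene');cv2.imwrite('pics/s2.png',cv2.resize(d['color'][150:290,190:370],None,fx=4,fy=4,interpolation=2));s=env.get_state();print(s['finger_gap'],s['grip_force'],s['tcp_pos'],s['wrist_force'])"
```

```text
0.03527099285586051 49.79026632383466 [ 0.54513461 -0.00437432  0.04865246] [-1.74234852 -0.79272379  5.56307998]
```

View pics/s2.png

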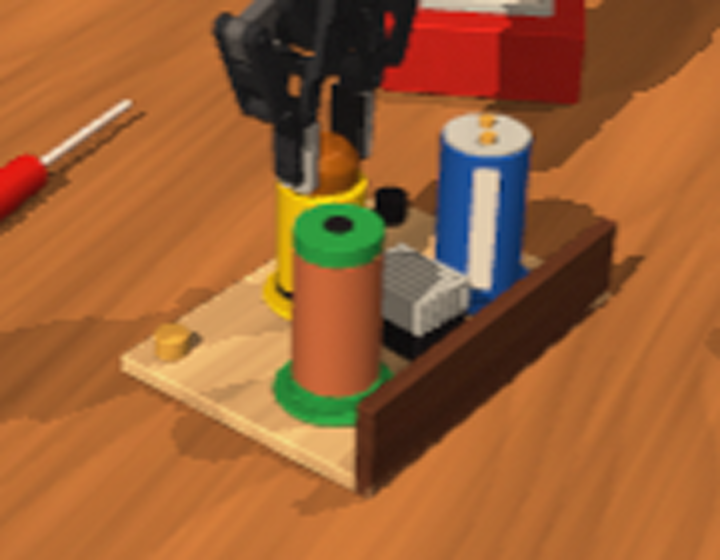

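```bash
python3 - <<'E'
from h import *
from workcell import imaging
d=imaging.read_camera('scene');C=cloud(d)
for cu,cv in((285,170),(290,183),(300,184),(312,180),(320,150),(345,160),(365,140),(365,160),(320,192),(290,200),(290,215),(340,225),(487,120),(360,190)):
    u,v=190+cu//4,150+cv//4;print((cu,cv),(C[v,u]*1000).round(0),d["color"][v,u])
E
```

```text
(285, 170) [539. -33.  99.] [38 39 41]
(290, 183) [540. -32.  92.] [51 56 61]
(300, 184) [545. -29.  90.] [111 126 137]
(312, 180) [552. -30.  94.] [ 82  92 101]
(320, 150) [547. -11. 102.] [ 17  78 157]
(345, 160) [558.  -8.  97.] [ 16  77 154]
(365, 140) [559.  12.  98.] [69 76 83]
(365, 160) [493. 153.   2.] [ 52 106 183]
(320, 192) [551. -19.  82.] [ 10  86 150]
(290, 200) [537. -25.  77.] [  8 177 227]
(290, 215) [537. -27.  71.] [ 10 178 228]
(340, 225) [588. -72. 103.] [26 27 32]
(487, 120) [607.  50. 104.] [ 59 157 225]
(360, 190) [564.  -2.  79.] [ 10 160 205]
```

Emit:
{"method": "apply_moves", "body": {
  "rows": [
    {"xyz": [0, 0, 0], "turn": [0, 0, 0], "grip": 0.6},
    {"xyz": [0, 0, 0], "turn": [0, 0, 0], "grip": 0.8},
    {"xyz": [0, 0, 0], "turn": [0, 0, 0], "grip": 1},
    {"xyz": [0, 0, 0], "turn": [0, 0, 0], "grip": 1},
    {"xyz": [0, 0, 0], "turn": [0, 0, 0], "grip": 1},
    {"xyz": [0, 0, 0], "turn": [0, 0, 0], "grip": 1}
  ]
}}

```text
clock: 3.75
tcp_pos: [0.5439, -0.0041, 0.0468]
orientation: [-0.0, 0.099, 0.995, -0.0]
wrist_force: [0.1, -1.2, 0.2]
finger_gap: 0.0856
grip_force: 0.0
```

```bash
python3 go.py; python3 - <<'E'
from h import *
from workcell import imaging
d=imaging.read_camera('scene');C=cloud(d)
x,y,z=np.moveaxis(C,-1,0)
# finger points: within 20 mm of the closing plane, 30..62 mm off the beacon axis
a=np.radians(78.5);dx,dy=x-.545,y+.0044
l=dx*np.cos(a)+dy*np.sin(a);w=-dx*np.sin(a)+dy*np.cos(a)
for s in(-1,1):
    m=(abs(w)<.02)&(s*l>.03)&(s*l<.065)&(z>.035)&(z<.2)&(d["color"].max(-1)<140)
    print(s,m.sum(),np.percentile(z[m]*1000,[0,2,5,10,50]).round(0) if m.any() else "")
i=d['color'][130:290,190:370];cv2.imwrite('pics/s3.png',cv2.resize(i,None,fx=3.7,fy=3.7,interpolation=2))
E
```

```text
t 3.75 tcp [543.9  -4.1  46.8] head 168.7 gap 85.6 F 0.0 wf [ 0.1 -1.2  0.2] q [-0.15  0.35 -0.29  0.94 -0.    0.04]
-1 560 [ 97. 104. 108. 113. 158.]
1 460 [ 95.  99. 102. 107. 145.]
```

View pics/s3.png

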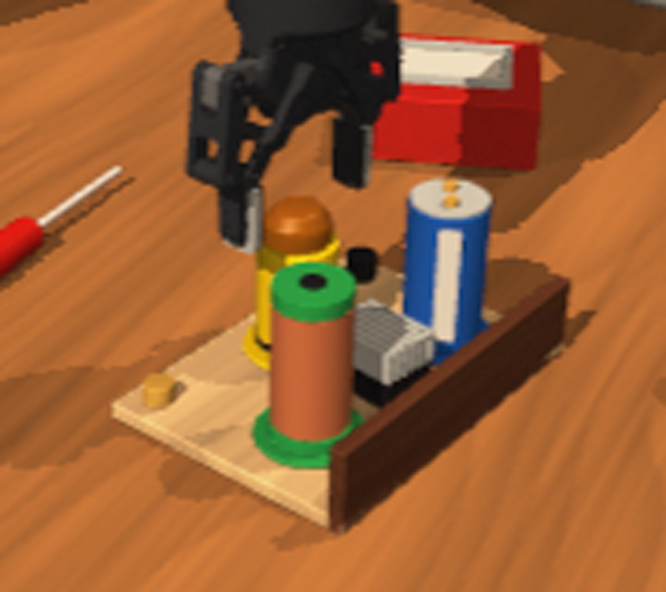

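The beacon still stands, but the picture shows the open fingertips at about z = 95 mm while the reported TCP is at 47 mm. The open pads stand back 13 mm, so the real tool point is about 36 mm above the reported one. That is why the fingers closed on the dome. From here I apply a 36 mm offset: lower by 36 mm and grip the yellow body.

Emit:
{"method": "apply_moves", "body": {
  "rows": [
    {"xyz": [0, 0, 12], "turn": [0, 0, 0], "grip": 1},
    {"xyz": [0, 0, 24], "turn": [0, 0, 0], "grip": 1},
    {"xyz": [0, 0, 32], "turn": [0, 0, 0], "grip": 1},
    {"xyz": [0, 0, 36], "turn": [0, 0, 0], "grip": 1},
    {"xyz": [0, 0, 36], "turn": [0, 0, 0], "grip": 1},
    {"xyz": [0, 0, 36], "turn": [0, 0, 0], "grip": 0.6},
    {"xyz": [0, 0, 36], "turn": [0, 0, 0], "grip": 0.5},
    {"xyz": [0, 0, 36], "turn": [0, 0, 0], "grip": 0.4},
    {"xyz": [0, 0, 36], "turn": [0, 0, 0], "grip": 0.3},
    {"xyz": [0, 0, 36], "turn": [0, 0, 0], "grip": 0.3},
    {"xyz": [0, 0, 36], "turn": [0, 0, 0], "grip": 0.3}
  ],
  "force": 50
}}

```text
clock: 4.72
tcp_pos: [0.5449, -0.0042, 0.0118]
orientation: [0.001, 0.099, 0.995, -0.001]
wrist_force: [-0.3, 0.5, 4.9]
finger_gap: 0.045
grip_force: 51.1
```

```bash
python3 go.py 544 -4 130 168.5 437 -322 130 180; python3 - <<'E'
from h import *
from workcell import imaging
d=imaging.read_camera('scene');C=cloud(d)
x,y,z=np.moveaxis(C,-1,0)
a=np.radians(78.5);dx,dy=x-.545,y+.0044
l=dx*np.cos(a)+dy*np.sin(a);w=-dx*np.sin(a)+dy*np.cos(a)
m=(abs(w)<.02)&(l<-.022)&(l>-.065)&(z>.02)&(z<.2)&(d["color"].max(-1)<140)
print(m.sum(),np.percentile(z[m]*1000,[0,2,5,10,50]).round(0))
E
```

```text
t 4.72 tcp [544.9  -4.2  11.8] head 168.7 gap 45.0 F 51.1 wf [-0.3  0.5  4.9] q [-0.15  0.38 -0.34  0.85 -0.    0.04]
xyz [   0.7   -0.  -118.2] turn [-0.001  0.002  0.003]
xyz [  43.2 -332.9 -118. ] turn [-0.001  0.002 -0.198]
1074 [ 21.  64.  76.  91. 139.]
```

Emit:
{"method": "apply_moves", "body": {
  "rows": [
    {"xyz": [0, 0, -10], "turn": [0, 0, 0], "grip": 0.3},
    {"xyz": [0, 0, -30], "turn": [0, 0, 0], "grip": 0.3},
    {"xyz": [0, 0, -60], "turn": [0, 0, 0], "grip": 0.3},
    {"xyz": [0, 0, -90], "turn": [0, 0, 0], "grip": 0.3},
    {"xyz": [1, -5, -115], "turn": [0, 0, 0], "grip": 0.3},
    {"xyz": [3, -20, -118], "turn": [0, 0, -0.02], "grip": 0.3},
    {"xyz": [6, -48, -118], "turn": [0, 0, -0.05], "grip": 0.3},
    {"xyz": [11, -83, -118], "turn": [0, 0, -0.08], "grip": 0.3},
    {"xyz": [15, -118, -118], "turn": [0, 0, -0.11], "grip": 0.3},
    {"xyz": [20, -153, -118], "turn": [0, 0, -0.14], "grip": 0.3},
    {"xyz": [24, -188, -118], "turn": [0, 0, -0.17], "grip": 0.3},
    {"xyz": [28, -215, -118], "turn": [0, 0, -0.19], "grip": 0.3}
  ]
}}

```text
clock: 5.77
tcp_pos: [0.473, -0.2113, 0.1293]
orientation: [-0.001, 0.004, 1.0, -0.001]
wrist_force: [0.8, -0.1, -0.7]
finger_gap: 0.0449
grip_force: 51.4
```

```bash
python3 go.py 437 -322 130 180 437 -322 5 180
```

```text
t 5.77 tcp [ 473.  -211.3  129.3] head 179.6 gap 44.9 F 51.4 wf [ 0.8 -0.1 -0.7] q [-0.57  0.23 -0.23  1.11 -0.   -0.57]
xyz [  35.2 -111.    -0.6] turn [-0.001 -0.001 -0.007]
xyz [  35.  -110.9  124.4] turn [-0.001 -0.001 -0.007]
```

Emit:
{"method": "apply_moves", "body": {
  "rows": [
    {"xyz": [10, -30, 0], "turn": [0, 0, 0], "grip": 0.3},
    {"xyz": [20, -60, 0], "turn": [0, 0, 0], "grip": 0.3},
    {"xyz": [29, -90, 0], "turn": [0, 0, 0], "grip": 0.3},
    {"xyz": [34, -107, 5], "turn": [0, 0, 0], "grip": 0.3},
    {"xyz": [35, -111, 20], "turn": [0, 0, 0], "grip": 0.3},
    {"xyz": [35, -111, 45], "turn": [0, 0, 0], "grip": 0.3},
    {"xyz": [35, -111, 70], "turn": [0, 0, 0], "grip": 0.3},
    {"xyz": [35, -111, 95], "turn": [0, 0, 0], "grip": 0.3},
    {"xyz": [35, -111, 112], "turn": [0, 0, 0], "grip": 0.3},
    {"xyz": [35, -111, 121], "turn": [0, 0, 0], "grip": 0.3},
    {"xyz": [35, -111, 124], "turn": [0, 0, 0], "grip": 0.3},
    {"xyz": [35, -111, 125], "turn": [0, 0, 0], "grip": 0.3}
  ]
}}

```text
clock: 6.77
tcp_pos: [0.4382, -0.3199, 0.0041]
orientation: [-0.001, 0.004, 1.0, -0.0]
wrist_force: [0.5, -1.3, -0.9]
finger_gap: 0.0447
grip_force: 51.4
```

```bash
python3 go.py 437 -322 3 180
```

```text
t 6.77 tcp [ 438.2 -319.9    4.1] head 179.6 gap 44.7 F 51.4 wf [ 0.5 -1.3 -0.9] q [-0.78  0.39 -0.35  0.84 -0.   -0.77]
xyz [ 1.2 -2.1  1.1] turn [-0.    -0.001 -0.008]
```

Lower another 1 mm, release, then lift.

Emit:
{"method": "apply_moves", "body": {
  "rows": [
    {"xyz": [0, 0, 1], "turn": [0, 0, 0], "grip": 0.3},
    {"xyz": [0, 0, 1], "turn": [0, 0, 0], "grip": 0.55},
    {"xyz": [0, 0, 1], "turn": [0, 0, 0], "grip": 0.65},
    {"xyz": [0, 0, 1], "turn": [0, 0, 0], "grip": 0.8},
    {"xyz": [0, 0, 1], "turn": [0, 0, 0], "grip": 1},
    {"xyz": [0, 0, 1], "turn": [0, 0, 0], "grip": 1},
    {"xyz": [0, 0, 1], "turn": [0, 0, 0], "grip": 1},
    {"xyz": [0, 0, -15], "turn": [0, 0, 0], "grip": 1},
    {"xyz": [0, 0, -40], "turn": [0, 0, 0], "grip": 1},
    {"xyz": [0, 0, -75], "turn": [0, 0, 0], "grip": 1},
    {"xyz": [0, 0, -110], "turn": [0, 0, 0], "grip": 1},
    {"xyz": [0, 0, -125], "turn": [0, 0, 0], "grip": 1}
  ]
}}

```text
clock: 7.77
tcp_pos: [0.44, -0.3215, 0.1339]
orientation: [0.002, 0.004, 1.0, -0.002]
wrist_force: [0.9, 0.4, 0.6]
finger_gap: 0.0856
grip_force: 0.0
```

```bash
python3 go.py 611 44.3 130 150; python3 - <<'E'
from h import *
from workcell import imaging
d=imaging.read_camera('top');np.savez('top1.npz',**d)
hsv=cv2.cvtColor(d["color"],cv2.COLOR_BGR2HSV);C=cloud(d)
m=big(region(cv2.inRange(hsv,(22,110,110),(34,255,255))>0,262,302,185,235))
p=onplane(d,pix(m),.014)[:,:2]*1000;print("pad yellow",m.sum(),rect(p/1000),p.mean(0).round(1))
m=region(C[...,2]>.075,400,480,240,320);print(m.sum())
if m.any(): p=onplane(d,pix(big(m)),.093)[:,:2]*1000;print("beacon",p.mean(0).round(1),C[big(m)][:,2].max())
E
```

```text
t 7.77 tcp [ 440.  -321.5  133.9] head 179.6 gap 85.6 F 0.0 wf [0.9 0.4 0.6] q [-0.78  0.28 -0.16  1.13 -0.   -0.77]
xyz [-168.1  367.1    2.7] turn [-0.004  0.005  0.516]
pad yellow 720 [542.6  -3.3  58.6  56.6 -88.5] [543.2  -2.6]
882
beacon [ 425.6 -327.6] 0.795624083214794
```

```bash
python3 go.py 611.2 44.3 130 136 611.2 44.3 11 136
```

```text
t 7.82 tcp [ 440.9 -322.4  135.6] head 179.6 gap 85.2 F 0.0 wf [ 0.3 -1.1  1.7] q [-0.78  0.27 -0.16  1.13 -0.   -0.77]
xyz [-167.4  368.1    3.9] turn [-0.005  0.009  0.76 ]
xyz [-166.7  368.9  122.9] turn [-0.005  0.009  0.76 ]
```

Emit:
{"method": "apply_moves", "body": {
  "rows": [
    {"xyz": [-10, 22, 4], "turn": [0, 0, 0.06], "grip": 1},
    {"xyz": [-26, 57, 4], "turn": [0, 0, 0.14], "grip": 1},
    {"xyz": [-43, 95, 4], "turn": [0, 0, 0.24], "grip": 1},
    {"xyz": [-60, 132, 4], "turn": [0, 0, 0.34], "grip": 1},
    {"xyz": [-77, 169, 4], "turn": [0, 0, 0.44], "grip": 1},
    {"xyz": [-93, 205, 4], "turn": [0, 0, 0.54], "grip": 1},
    {"xyz": [-110, 242, 4], "turn": [0, 0, 0.64], "grip": 1},
    {"xyz": [-127, 279, 4], "turn": [0, 0, 0.74], "grip": 1},
    {"xyz": [-143, 314, 4], "turn": [0, 0, 0.76], "grip": 1},
    {"xyz": [-158, 347, 4], "turn": [0, 0, 0.76], "grip": 1},
    {"xyz": [-166, 365, 4], "turn": [0, 0, 0.76], "grip": 1},
    {"xyz": [-167, 368, 4], "turn": [0, 0, 0.76], "grip": 1}
  ]
}}

```text
clock: 8.82
tcp_pos: [0.6092, 0.0504, 0.1239]
orientation: [-0.0, 0.372, 0.928, -0.0]
wrist_force: [-0.1, -1.2, -0.2]
finger_gap: 0.0856
grip_force: 0.0
```

```bash
python3 go.py 611.2 44.3 11 136
```

```text
t 8.82 tcp [609.2  50.4 123.9] head 136.3 gap 85.6 F 0.0 wf [-0.1 -1.2 -0.2] q [-0.05  0.41  0.01  1.17  0.    0.71]
xyz [ -5.7  -3.  112.9] turn [-0.    -0.     0.005]
```

Emit:
{"method": "apply_moves", "body": {
  "rows": [
    {"xyz": [-5, -3, 10], "turn": [0, 0, 0.005], "grip": 1},
    {"xyz": [-6, -3, 30], "turn": [0, 0, 0.005], "grip": 1},
    {"xyz": [-6, -3, 55], "turn": [0, 0, 0.005], "grip": 1},
    {"xyz": [-6, -3, 80], "turn": [0, 0, 0.005], "grip": 1},
    {"xyz": [-6, -3, 100], "turn": [0, 0, 0.005], "grip": 1},
    {"xyz": [-6, -3, 110], "turn": [0, 0, 0.005], "grip": 1},
    {"xyz": [-6, -3, 113], "turn": [0, 0, 0.005], "grip": 1},
    {"xyz": [-6, -3, 113], "turn": [0, 0, 0.005], "grip": 1}
  ]
}}

```text
clock: 9.48
tcp_pos: [0.6095, 0.039, 0.0109]
orientation: [-0.001, 0.378, 0.926, -0.001]
wrist_force: [-0.6, 0.1, 0.9]
finger_gap: 0.0853
grip_force: 0.0
```

```bash
python3 go.py 611.2 44.3 11 136
```

```text
t 9.48 tcp [609.5  39.   10.9] head 135.6 gap 85.3 F 0.0 wf [-0.6  0.1  0.9] q [-0.07  0.5  -0.15  0.93 -0.    0.71]
xyz [ 2.5  5.  -0.1] turn [-0.002 -0.001 -0.007]
```

Emit:
{"method": "apply_moves", "body": {
  "rows": [
    {"xyz": [1, 2, 0], "turn": [0, 0, 0], "grip": 1},
    {"xyz": [2, 5, 0], "turn": [0, 0, 0], "grip": 1},
    {"xyz": [2, 5, 0], "turn": [0, 0, 0], "grip": 1},
    {"xyz": [2, 5, 0], "turn": [0, 0, 0], "grip": 1}
  ]
}}

```text
clock: 9.82
tcp_pos: [0.6136, 0.0454, 0.013]
orientation: [0.001, 0.377, 0.926, -0.0]
wrist_force: [-0.0, 0.2, -0.0]
finger_gap: 0.0853
grip_force: 0.0
```

```bash
python3 go.py 611.2 44.3 11 136
```

```text
t 9.82 tcp [613.6  45.4  13. ] head 135.8 gap 85.3 F 0.0 wf [-0.   0.2 -0. ] q [-0.06  0.5  -0.14  0.93 -0.    0.72]
xyz [ 1.  -2.5  2. ] turn [ 0.     0.002 -0.004]
```

Emit:
{"method": "apply_moves", "body": {
  "rows": [
    {"xyz": [1, -1, 1], "turn": [0, 0, 0], "grip": 0.7},
    {"xyz": [1, -1, 1], "turn": [0, 0, 0], "grip": 0.6},
    {"xyz": [1, -1, 1], "turn": [0, 0, 0], "grip": 0.5},
    {"xyz": [1, -1, 1], "turn": [0, 0, 0], "grip": 0.4},
    {"xyz": [1, -1, 1], "turn": [0, 0, 0], "grip": 0.3},
    {"xyz": [1, -1, 1], "turn": [0, 0, 0], "grip": 0.3},
    {"xyz": [1, -1, 1], "turn": [0, 0, 0], "grip": 0.3}
  ],
  "force": 50
}}

```text
clock: 10.4
tcp_pos: [0.6113, 0.0451, 0.0111]
orientation: [0.0, 0.377, 0.926, -0.0]
wrist_force: [-1.9, -0.6, 2.6]
finger_gap: 0.0449
grip_force: 51.0
```

```bash
python3 go.py 611.2 44.3 130 136 512 -322 130 180; python3 - <<'E'
from workcell import env,imaging
import numpy as np
for i in range(4): print(env.get_state()["tcp_pos"]*1000); imaging.read_camera("top")
E
```

```text
t 10.4 tcp [611.3  45.1  11.1] head 135.7 gap 44.9 F 51.0 wf [-1.9 -0.6  2.6] q [-0.06  0.5  -0.15  0.93 -0.    0.72]
xyz [  -0.6   -0.7 -118.9] turn [-0.001  0.001 -0.005]
xyz [-185.3 -332.2 -118.6] turn [-0.001  0.    -0.773]
[611.28181543  45.11122725  11.08388062]
[611.28283441  45.10554524  11.06522784]
[611.30701838  45.11016317  11.09167736]
[611.30617751  45.10950564  11.06056605]
```

Emit:
{"method": "apply_moves", "body": {
  "rows": [
    {"xyz": [0, 0, -10], "turn": [0, 0, 0], "grip": 0.3},
    {"xyz": [0, 0, -35], "turn": [0, 0, 0], "grip": 0.3},
    {"xyz": [0, 0, -65], "turn": [0, 0, 0], "grip": 0.3},
    {"xyz": [0, 0, -95], "turn": [0, 0, 0], "grip": 0.3},
    {"xyz": [0, 0, -117], "turn": [0, 0, 0], "grip": 0.3},
    {"xyz": [-8, -14, -119], "turn": [0, 0, -0.04], "grip": 0.3},
    {"xyz": [-22, -40, -119], "turn": [0, 0, -0.1], "grip": 0.3},
    {"xyz": [-38, -69, -119], "turn": [0, 0, -0.17], "grip": 0.3},
    {"xyz": [-54, -98, -119], "turn": [0, 0, -0.24], "grip": 0.3},
    {"xyz": [-71, -127, -119], "turn": [0, 0, -0.31], "grip": 0.3},
    {"xyz": [-87, -156, -119], "turn": [0, 0, -0.38], "grip": 0.3},
    {"xyz": [-103, -185, -119], "turn": [0, 0, -0.45], "grip": 0.3}
  ]
}}

```text
clock: 11.6
tcp_pos: [0.555, -0.1603, 0.1302]
orientation: [-0.0, 0.159, 0.987, -0.0]
wrist_force: [1.0, 0.2, -0.3]
finger_gap: 0.045
grip_force: 51.4
```

Emit:
{"method": "apply_moves", "body": {
  "rows": [
    {"xyz": [1, -33, 0], "turn": [0, 0, -0.07], "grip": 0.3},
    {"xyz": [2, -66, 0], "turn": [0, 0, -0.14], "grip": 0.3},
    {"xyz": [3, -99, 0], "turn": [0, 0, -0.2], "grip": 0.3},
    {"xyz": [4, -130, 0], "turn": [0, 0, -0.26], "grip": 0.3},
    {"xyz": [5, -152, 0], "turn": [0, 0, -0.3], "grip": 0.3},
    {"xyz": [5, -163, 0], "turn": [0, 0, -0.32], "grip": 0.3},
    {"xyz": [5, -167, 0], "turn": [0, 0, -0.323], "grip": 0.3},
    {"xyz": [5, -167, 0], "turn": [0, 0, -0.323], "grip": 0.3},
    {"xyz": [5, -167, 0], "turn": [0, 0, -0.323], "grip": 0.3}
  ]
}}

```text
clock: 12.35
tcp_pos: [0.4981, -0.3153, 0.1301]
orientation: [-0.0, 0.0, 1.0, -0.0]
wrist_force: [-0.4, 0.5, -1.6]
finger_gap: 0.045
grip_force: 51.4
```

```bash
python3 go.py 512 -322 3 180
```

```text
t 12.35 tcp [ 498.1 -315.3  130.1] head 180.0 gap 45.0 F 51.4 wf [-0.4  0.5 -1.6] q [-0.7   0.37 -0.04  1.16 -0.   -0.7 ]
xyz [-14.   -6.7 127.1] turn [-0.    -0.001 -0.   ]
```

Emit:
{"method": "apply_moves", "body": {
  "rows": [
    {"xyz": [-6, -3, 5], "turn": [0, 0, 0], "grip": 0.3},
    {"xyz": [-12, -6, 25], "turn": [0, 0, 0], "grip": 0.3},
    {"xyz": [-14, -7, 50], "turn": [0, 0, 0], "grip": 0.3},
    {"xyz": [-14, -7, 75], "turn": [0, 0, 0], "grip": 0.3},
    {"xyz": [-14, -7, 98], "turn": [0, 0, 0], "grip": 0.3},
    {"xyz": [-14, -7, 114], "turn": [0, 0, 0], "grip": 0.3},
    {"xyz": [-14, -7, 122], "turn": [0, 0, 0], "grip": 0.3},
    {"xyz": [-14, -7, 125], "turn": [0, 0, 0], "grip": 0.3},
    {"xyz": [-14, -7, 126], "turn": [0, 0, 0], "grip": 0.3},
    {"xyz": [-14, -7, 126.5], "turn": [0, 0, 0], "grip": 0.3},
    {"xyz": [-14, -7, 127], "turn": [0, 0, 0], "grip": 0.3},
    {"xyz": [-14, -7, 127], "turn": [0, 0, 0], "grip": 0.3}
  ]
}}

```text
clock: 13.35
tcp_pos: [0.5129, -0.3236, 0.0044]
orientation: [0.001, -0.0, 1.0, -0.001]
wrist_force: [0.6, 0.2, -1.5]
finger_gap: 0.0449
grip_force: 51.3
```

Emit:
{"method": "apply_moves", "body": {
  "rows": [
    {"xyz": [0, 0, 0], "turn": [0, 0, 0], "grip": 0.55},
    {"xyz": [0, 0, 0], "turn": [0, 0, 0], "grip": 0.65},
    {"xyz": [0, 0, 0], "turn": [0, 0, 0], "grip": 0.8},
    {"xyz": [0, 0, 0], "turn": [0, 0, 0], "grip": 1},
    {"xyz": [0, 0, 0], "turn": [0, 0, 0], "grip": 1},
    {"xyz": [0, 0, 0], "turn": [0, 0, 0], "grip": 1},
    {"xyz": [0, 0, -15], "turn": [0, 0, 0], "grip": 1},
    {"xyz": [0, 0, -40], "turn": [0, 0, 0], "grip": 1},
    {"xyz": [0, 0, -75], "turn": [0, 0, 0], "grip": 1},
    {"xyz": [0, 0, -110], "turn": [0, 0, 0], "grip": 1},
    {"xyz": [0, 0, -125], "turn": [0, 0, 0], "grip": 1},
    {"xyz": [0, 0, -125], "turn": [0, 0, 0], "grip": 1}
  ]
}}

```text
clock: 14.35
tcp_pos: [0.5146, -0.3249, 0.1334]
orientation: [0.003, -0.0, 1.0, -0.003]
wrist_force: [1.6, 0.5, 0.6]
finger_gap: 0.0852
grip_force: 0.0
```

```bash
python3 go.py 588 -73.5 130 198.5 ; python3 - <<'E'
from h import *
from workcell import imaging
d=imaging.read_camera('top');np.savez('top2.npz',**d)
hsv=cv2.cvtColor(d["color"],cv2.COLOR_BGR2HSV);C=cloud(d)
m=big(region(cv2.inRange(hsv,(105,120,40),(125,255,255))>0,232,285,145,200))
p=onplane(d,pix(m),.014)[:,:2]*1000;print("pad blue",m.sum(),rect(p/1000),p.mean(0).round(1))
E
```

```text
t 14.35 tcp [ 514.6 -324.9  133.4] head -180.0 gap 85.2 F 0.0 wf [1.6 0.5 0.6] q [-0.69  0.39  0.01  1.18 -0.   -0.69]
xyz [-73.5 251.4   2.2] turn [-0.007  0.005 -0.323]
pad blue 671 [612.7  45.4  54.9  54.6   1.6] [612.3  45. ]
```

Emit:
{"method": "apply_moves", "body": {
  "rows": [
    {"xyz": [-8, 25, 0], "turn": [0, 0, -0.05], "grip": 1},
    {"xyz": [-18, 60, 0], "turn": [0, 0, -0.1], "grip": 1},
    {"xyz": [-29, 96, 0], "turn": [0, 0, -0.15], "grip": 1},
    {"xyz": [-40, 132, 0], "turn": [0, 0, -0.2], "grip": 1},
    {"xyz": [-51, 168, 0], "turn": [0, 0, -0.25], "grip": 1},
    {"xyz": [-62, 204, 0], "turn": [0, 0, -0.3], "grip": 1},
    {"xyz": [-71, 232, 0], "turn": [0, 0, -0.323], "grip": 1},
    {"xyz": [-75, 246, 0], "turn": [0, 0, -0.323], "grip": 1},
    {"xyz": [-76, 249, 0], "turn": [0, 0, -0.323], "grip": 1},
    {"xyz": [-76, 249, 0], "turn": [0, 0, -0.323], "grip": 1},
    {"xyz": [-76, 249, 0], "turn": [0, 0, -0.323], "grip": 1},
    {"xyz": [-76, 249, 0], "turn": [0, 0, -0.323], "grip": 1}
  ]
}}

```text
clock: 15.4
tcp_pos: [0.5876, -0.0753, 0.1275]
orientation: [-0.001, -0.16, 0.987, -0.0]
wrist_force: [-0.3, -0.1, 0.3]
finger_gap: 0.0855
grip_force: 0.0
```

```bash
python3 go.py 588 -73.5 11 198.5
```

```text
t 15.4 tcp [587.6 -75.3 127.5] head -161.6 gap 85.5 F 0.0 wf [-0.3 -0.1  0.3] q [-0.26  0.37 -0.04  1.16 -0.   -0.58]
xyz [ -1.2   1.7 116.5] turn [-0.001 -0.002 -0.002]
```

Emit:
{"method": "apply_moves", "body": {
  "rows": [
    {"xyz": [-1, 1.5, 10], "turn": [0, 0, 0], "grip": 1},
    {"xyz": [-1, 1.5, 35], "turn": [0, 0, 0], "grip": 1},
    {"xyz": [-1, 1.5, 60], "turn": [0, 0, 0], "grip": 1},
    {"xyz": [-1, 1.5, 85], "turn": [0, 0, 0], "grip": 1},
    {"xyz": [-1, 1.5, 105], "turn": [0, 0, 0], "grip": 1},
    {"xyz": [-1, 1.5, 114], "turn": [0, 0, 0], "grip": 1},
    {"xyz": [-1, 1.5, 117], "turn": [0, 0, 0], "grip": 1},
    {"xyz": [-1, 1.5, 117], "turn": [0, 0, 0], "grip": 1},
    {"xyz": [-1, 1.5, 117], "turn": [0, 0, 0], "grip": 0.7},
    {"xyz": [-1, 1.5, 117], "turn": [0, 0, 0], "grip": 0.6},
    {"xyz": [-1, 1.5, 117], "turn": [0, 0, 0], "grip": 0.5},
    {"xyz": [-1, 1.5, 117], "turn": [0, 0, 0], "grip": 0.4}
  ]
}}

```text
clock: 16.4
tcp_pos: [0.5895, -0.0726, 0.0123]
orientation: [0.001, -0.161, 0.987, -0.001]
wrist_force: [-1.3, 1.4, 4.3]
finger_gap: 0.0409
grip_force: 49.9
```

Emit:
{"method": "apply_moves", "body": {
  "rows": [
    {"xyz": [0, 0, 0], "turn": [0, 0, 0], "grip": 0.3},
    {"xyz": [0, 0, 0], "turn": [0, 0, 0], "grip": 0.25},
    {"xyz": [0, 0, 0], "turn": [0, 0, 0], "grip": 0.25},
    {"xyz": [0, 0, 0], "turn": [0, 0, 0], "grip": 0.25}
  ],
  "force": 60
}}

```text
clock: 16.73
tcp_pos: [0.5896, -0.0725, 0.0124]
orientation: [0.001, -0.161, 0.987, -0.001]
wrist_force: [-0.9, -0.2, 6.3]
finger_gap: 0.0408
grip_force: 59.7
```

```bash
python3 go.py 588 -73.5 130 198.5 587 -322 130 180
```

```text
t 16.73 tcp [589.6 -72.5  12.4] head -161.5 gap 40.8 F 59.7 wf [-0.9 -0.2  6.3] q [-0.26  0.46 -0.2   0.9  -0.   -0.58]
xyz [   1.6   -0.7 -117.6] turn [-0.002  0.001  0.   ]
xyz [  81.5 -236.  -117.2] turn [-0.002  0.002  0.323]
```

Emit:
{"method": "apply_moves", "body": {
  "rows": [
    {"xyz": [0, 0, -12], "turn": [0, 0, 0], "grip": 0.25},
    {"xyz": [0, 0, -40], "turn": [0, 0, 0], "grip": 0.25},
    {"xyz": [0, 0, -75], "turn": [0, 0, 0], "grip": 0.25},
    {"xyz": [1, -3, -105], "turn": [0, 0, 0], "grip": 0.25},
    {"xyz": [6, -17, -117], "turn": [0, 0, 0.03], "grip": 0.25},
    {"xyz": [15, -45, -117], "turn": [0, 0, 0.08], "grip": 0.25},
    {"xyz": [27, -79, -117], "turn": [0, 0, 0.13], "grip": 0.25},
    {"xyz": [39, -113, -117], "turn": [0, 0, 0.18], "grip": 0.25},
    {"xyz": [51, -147, -117], "turn": [0, 0, 0.23], "grip": 0.25},
    {"xyz": [63, -181, -117], "turn": [0, 0, 0.28], "grip": 0.25},
    {"xyz": [73, -210, -117], "turn": [0, 0, 0.32], "grip": 0.25},
    {"xyz": [79, -228, -117], "turn": [0, 0, 0.323], "grip": 0.25}
  ]
}}

```text
clock: 17.73
tcp_pos: [0.5852, -0.3168, 0.1273]
orientation: [-0.001, 0.002, 1.0, -0.001]
wrist_force: [0.8, -0.3, -3.5]
finger_gap: 0.0405
grip_force: 61.1
```

Emit:
{"method": "apply_moves", "body": {
  "rows": [
    {"xyz": [0, -5, 0], "turn": [0, 0, 0], "grip": 0.25},
    {"xyz": [0, -8, 0], "turn": [0, 0, 0], "grip": 0.25},
    {"xyz": [0, -8, 0], "turn": [0, 0, 0], "grip": 0.25},
    {"xyz": [0, -8, 0], "turn": [0, 0, 0], "grip": 0.25}
  ]
}}

```text
clock: 18.07
tcp_pos: [0.5859, -0.32, 0.1279]
orientation: [-0.001, -0.001, 1.0, 0.0]
wrist_force: [-0.9, 0.3, -2.3]
finger_gap: 0.0413
grip_force: 61.1
```

```bash
python3 go.py 587 -322 3.5 180
```

```text
t 18.07 tcp [ 585.9 -320.   127.9] head -179.9 gap 41.3 F 61.1 wf [-0.9  0.3 -2.3] q [-0.62  0.52  0.19  1.24 -0.   -0.62]
xyz [ -1.3  -2.  124.4] turn [ 0.    -0.001  0.001]
```

Emit:
{"method": "apply_moves", "body": {
  "rows": [
    {"xyz": [-1, -2, 8], "turn": [0, 0, 0], "grip": 0.25},
    {"xyz": [-1, -2, 25], "turn": [0, 0, 0], "grip": 0.25},
    {"xyz": [-1, -2, 50], "turn": [0, 0, 0], "grip": 0.25},
    {"xyz": [-1, -2, 75], "turn": [0, 0, 0], "grip": 0.25},
    {"xyz": [-1, -2, 98], "turn": [0, 0, 0], "grip": 0.25},
    {"xyz": [-1, -2, 112], "turn": [0, 0, 0], "grip": 0.25},
    {"xyz": [-1, -2, 120], "turn": [0, 0, 0], "grip": 0.25},
    {"xyz": [-1, -2, 123], "turn": [0, 0, 0], "grip": 0.25},
    {"xyz": [-1, -2, 124], "turn": [0, 0, 0], "grip": 0.25},
    {"xyz": [-1, -2, 124.5], "turn": [0, 0, 0], "grip": 0.25},
    {"xyz": [-1, -2, 125], "turn": [0, 0, 0], "grip": 0.25},
    {"xyz": [-1, -2, 125], "turn": [0, 0, 0], "grip": 0.25}
  ]
}}

```text
clock: 19.07
tcp_pos: [0.5878, -0.3241, 0.0043]
orientation: [0.001, -0.0, 1.0, -0.001]
wrist_force: [-0.7, -0.8, -3.3]
finger_gap: 0.0411
grip_force: 61.2
```

Emit:
{"method": "apply_moves", "body": {
  "rows": [
    {"xyz": [0, 0, 0], "turn": [0, 0, 0], "grip": 0.5},
    {"xyz": [0, 0, 0], "turn": [0, 0, 0], "grip": 0.65},
    {"xyz": [0, 0, 0], "turn": [0, 0, 0], "grip": 0.8},
    {"xyz": [0, 0, 0], "turn": [0, 0, 0], "grip": 1},
    {"xyz": [0, 0, 0], "turn": [0, 0, 0], "grip": 1},
    {"xyz": [0, 0, 0], "turn": [0, 0, 0], "grip": 1},
    {"xyz": [0, 0, -15], "turn": [0, 0, 0], "grip": 1},
    {"xyz": [0, 0, -40], "turn": [0, 0, 0], "grip": 1},
    {"xyz": [0, 0, -75], "turn": [0, 0, 0], "grip": 1},
    {"xyz": [0, 0, -105], "turn": [0, 0, 0], "grip": 1},
    {"xyz": [0, 0, -125], "turn": [0, 0, 0], "grip": 1},
    {"xyz": [0, 0, -125], "turn": [0, 0, 0], "grip": 1}
  ]
}}

```text
clock: 20.07
tcp_pos: [0.5897, -0.3253, 0.1343]
orientation: [0.004, -0.0, 1.0, -0.003]
wrist_force: [0.7, 0.4, 0.8]
finger_gap: 0.0854
grip_force: 0.0
```

Emit:
{"method": "apply_moves", "body": {
  "rows": [
    {"xyz": [5, 30, 0], "turn": [0, 0, 0], "grip": 1},
    {"xyz": [15, 65, 0], "turn": [0, 0, 0], "grip": 1},
    {"xyz": [27, 105, 0], "turn": [0, 0, 0], "grip": 1},
    {"xyz": [40, 140, 0], "turn": [0, 0, 0], "grip": 1},
    {"xyz": [40, 145, 0], "turn": [0, 0, 0], "grip": 1},
    {"xyz": [40, 145, 0], "turn": [0, 0, 0], "grip": 1}
  ]
}}

```text
clock: 20.57
tcp_pos: [0.5459, -0.1758, 0.1277]
orientation: [-0.001, -0.002, 1.0, -0.0]
wrist_force: [-1.2, -1.0, 0.5]
finger_gap: 0.0855
grip_force: 0.0
```

```bash
cat > look.py <<'E'
import sys
from h import *
from workcell import imaging
d=imaging.read_camera('top');C=cloud(d);z=C[...,2]
cv2.imwrite(sys.argv[1],d["color"])
hsv=cv2.cvtColor(d["color"],cv2.COLOR_BGR2HSV)
def pos(n,m,zz):
    m=big(m);p=onplane(d,pix(m),zz)[:,:2];print(n,m.sum(),"rect",rect(p),"mean",(p.mean(0)*1000).round(1))
st=(232,350,140,235);tr=(400,485,155,305)
for n,lo,hi in(("blue",(105,120,40),(125,255,255)),("yellow",(22,110,110),(34,255,255)),("green",(50,80,40),(85,255,255))):
    try: pos("pad "+n,region(cv2.inRange(hsv,lo,hi)>0,*st),.014)
    except Exception as e: print(n,e)
def comps(name,box,zlo,zhi,zz):
    n,l,s,c=cv2.connectedComponentsWithStats(region((z>zlo)&(z<zhi),*box).astype(np.uint8))
    for i in range(1,n):
        if s[i,4]>80: pos(name,l==i,zz); print("   colour",d["color"][l==i].mean(0).round(0),"z",np.percentile(z[l==i],95).round(3))
comps("tray part",tr,.07,.12,.093);comps("stand part",(215,355,130,250),.085,.12,.103)
try: pos("module",region((z>.036)&(z<.06)&(hsv[...,1]<90),265,312,160,205),.046)
except Exception as e: print(e)
E
python3 go.py; python3 look.py pics/top3.png
```

```text
t 20.57 tcp [ 545.9 -175.8  127.7] head -179.8 gap 85.5 F 0.0 wf [-1.2 -1.   0.5] q [-0.45  0.34 -0.09  1.15 -0.   -0.45]
pad blue 670 rect [612.7  45.4  54.9  54.6   1.6] mean [612.3  45. ]
pad yellow 624 rect [542.6  -2.3  56.9  56.8 -55. ] mean [540.5  -3. ]
pad green 680 rect [588.5 -72.8  55.1  55.  -88.7] mean [588.4 -72.5]
tray part 468 rect [ 443.5 -311.4   43.2   42.1  -76.7] mean [ 442.7 -311.2]
   colour [ 41.  81. 123.] z 0.093
module 459 rect [599.6 -13.4  45.8  35.6 -17. ] mean [599.5 -13.5]
```

View pics/top3.png

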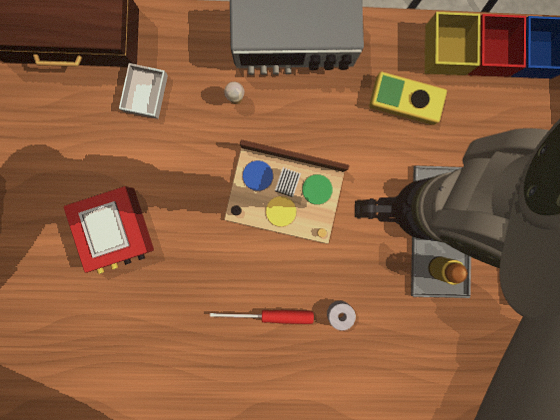

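The view shows all three pads bare: blue (257,175), yellow (281,211) and green (317,189). The module (288,182) is untouched and the parts are on the tray, with two of them hidden under the arm. Next I fetch the module at (599.6,-13.4), angle -17°.

Emit:
{"method": "apply_moves", "body": {
  "rows": [
    {"xyz": [-8, 25, 0], "turn": [0, 0, 0.05], "grip": 1},
    {"xyz": [-20, 60, 0], "turn": [0, 0, 0.12], "grip": 1},
    {"xyz": [-32, 98, 0], "turn": [0, 0, 0.2], "grip": 1},
    {"xyz": [-43, 133, 0], "turn": [0, 0, 0.27], "grip": 1},
    {"xyz": [-50, 155, 0], "turn": [0, 0, 0.297], "grip": 1},
    {"xyz": [-53, 163, 0], "turn": [0, 0, 0.297], "grip": 1},
    {"xyz": [-53, 164, 0], "turn": [0, 0, 0.297], "grip": 1},
    {"xyz": [-53, 164, 0], "turn": [0, 0, 0.297], "grip": 1},
    {"xyz": [-53, 164, 0], "turn": [0, 0, 0.297], "grip": 1}
  ]
}}

```text
clock: 21.37
tcp_pos: [0.6001, -0.0162, 0.1276]
orientation: [-0.0, 0.149, 0.989, -0.001]
wrist_force: [-0.7, 1.1, -0.3]
finger_gap: 0.0853
grip_force: 0.0
```

```bash
python3 go.py 599.6 -13.4 -19 163; python3 look.py pics/top4.png
```

```text
t 21.37 tcp [600.1 -16.2 127.6] head 162.9 gap 85.3 F 0.0 wf [-0.7  1.1 -0.3] q [-0.16  0.39 -0.01  1.17 -0.    0.14]
xyz [  1.2   2.8 146.6] turn [-0.002 -0.    -0.002]
blue attempt to get argmax of an empty sequence
yellow attempt to get argmax of an empty sequence
green attempt to get argmax of an empty sequence
tray part 362 rect [ 509.6 -327.7   46.6   30.5  -26.1] mean [ 511.5 -326.3]
   colour [132. 146. 154.] z 0.095
tray part 460 rect [ 442.1 -311.2   43.5   42.2   67.3] mean [ 442.4 -311.3]
   colour [ 36.  67. 101.] z 0.092
attempt to get argmax of an empty sequence
```

Emit:
{"method": "apply_moves", "body": {
  "rows": [
    {"xyz": [1, 2.5, 15], "turn": [0, 0, 0], "grip": 1},
    {"xyz": [1, 2.5, 40], "turn": [0, 0, 0], "grip": 1},
    {"xyz": [1, 2.5, 65], "turn": [0, 0, 0], "grip": 1},
    {"xyz": [1, 2.5, 90], "turn": [0, 0, 0], "grip": 1},
    {"xyz": [1, 2.5, 110], "turn": [0, 0, 0], "grip": 1},
    {"xyz": [1, 2.5, 124], "turn": [0, 0, 0], "grip": 1},
    {"xyz": [1, 2.5, 133], "turn": [0, 0, 0], "grip": 1},
    {"xyz": [1, 2.5, 138], "turn": [0, 0, 0], "grip": 1},
    {"xyz": [1, 2.5, 141], "turn": [0, 0, 0], "grip": 1},
    {"xyz": [1, 2.5, 144], "turn": [0, 0, 0], "grip": 1},
    {"xyz": [1, 2.5, 146], "turn": [0, 0, 0], "grip": 1},
    {"xyz": [1, 2.5, 146], "turn": [0, 0, 0], "grip": 1}
  ]
}}

```text
clock: 22.42
tcp_pos: [0.6001, -0.012, -0.0177]
orientation: [0.0, 0.148, 0.989, -0.0]
wrist_force: [-1.1, 0.8, 0.3]
finger_gap: 0.0857
grip_force: 0.0
```

```bash
python3 go.py 599.6 -13.4 -19 163; python3 - <<'E'
from h import *
from workcell import imaging
d=imaging.read_camera('scene');cv2.imwrite('pics/s5.png',cv2.resize(d['color'][150:290,190:370],None,fx=4,fy=4,interpolation=2))
E
```

```text
t 22.42 tcp [600.1 -12.  -17.7] head 163.0 gap 85.7 F 0.0 wf [-1.1  0.8  0.3] q [-0.15  0.5  -0.22  0.85 -0.    0.14]
xyz [ 0.1 -1.5  1.3] turn [-0.001  0.001 -0.   ]
```

View pics/s5.png

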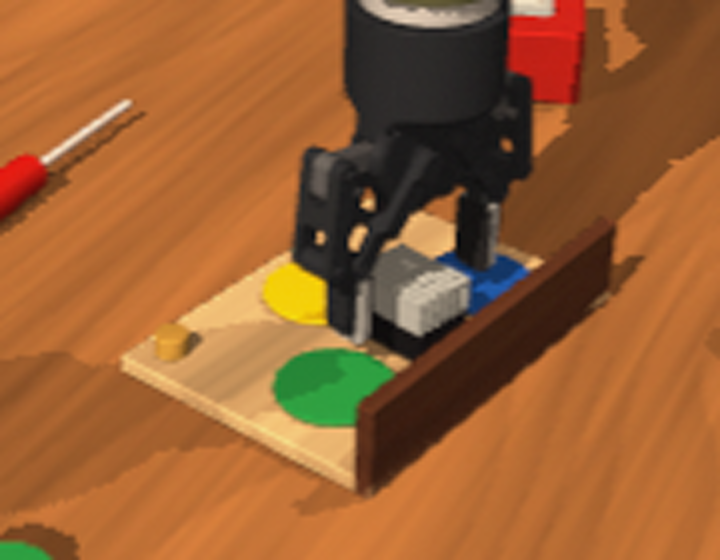

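The fingers straddle the module (crop 415,290) with tips about 15 mm above the stand, and the offset holds. I close here.

Emit:
{"method": "apply_moves", "body": {
  "rows": [
    {"xyz": [0, -1.5, 1], "turn": [0, 0, 0], "grip": 0.8},
    {"xyz": [0, -1.5, 1], "turn": [0, 0, 0], "grip": 0.6},
    {"xyz": [0, -1.5, 1], "turn": [0, 0, 0], "grip": 0.5},
    {"xyz": [0, -1.5, 1], "turn": [0, 0, 0], "grip": 0.4},
    {"xyz": [0, -1.5, 1], "turn": [0, 0, 0], "grip": 0.3},
    {"xyz": [0, -1.5, 1], "turn": [0, 0, 0], "grip": 0.2},
    {"xyz": [0, -1.5, 1], "turn": [0, 0, 0], "grip": 0.2},
    {"xyz": [0, -1.5, 1], "turn": [0, 0, 0], "grip": 0.2},
    {"xyz": [0, -1.5, 1], "turn": [0, 0, 0], "grip": 0.2}
  ],
  "force": 50
}}

```text
clock: 23.22
tcp_pos: [0.5996, -0.0134, -0.0187]
orientation: [0.0, 0.148, 0.989, -0.0]
wrist_force: [0.4, -0.5, 4.0]
finger_gap: 0.035
grip_force: 51.3
```

```bash
python3 go.py 600 -13 100 163 502 320.7 100 200
```

```text
t 23.22 tcp [599.6 -13.4 -18.7] head 163.0 gap 35.0 F 51.3 wf [ 0.4 -0.5  4. ] q [-0.16  0.5  -0.22  0.85 -0.    0.14]
xyz [  -0.3    0.3 -118.7] turn [-0.001  0.001 -0.   ]
xyz [ 191.   290.8 -119.1] turn [-0.001  0.    -0.646]
```

Emit:
{"method": "apply_moves", "body": {
  "rows": [
    {"xyz": [0, 0, -10], "turn": [0, 0, 0], "grip": 0.2},
    {"xyz": [0, 0, -40], "turn": [0, 0, 0], "grip": 0.2},
    {"xyz": [0, 0, -75], "turn": [0, 0, 0], "grip": 0.2},
    {"xyz": [0, 0, -108], "turn": [0, 0, 0], "grip": 0.2},
    {"xyz": [8, 12, -118], "turn": [0, 0, -0.04], "grip": 0.2},
    {"xyz": [23, 35, -119], "turn": [0, 0, -0.12], "grip": 0.2},
    {"xyz": [42, 64, -119], "turn": [0, 0, -0.2], "grip": 0.2},
    {"xyz": [61, 93, -119], "turn": [0, 0, -0.28], "grip": 0.2},
    {"xyz": [80, 122, -119], "turn": [0, 0, -0.36], "grip": 0.2},
    {"xyz": [99, 151, -119], "turn": [0, 0, -0.44], "grip": 0.2},
    {"xyz": [114, 174, -119], "turn": [0, 0, -0.52], "grip": 0.2},
    {"xyz": [120, 183, -119], "turn": [0, 0, -0.6], "grip": 0.2}
  ]
}}

```text
clock: 24.22
tcp_pos: [0.5353, 0.2006, 0.0992]
orientation: [-0.001, -0.155, 0.988, 0.0]
wrist_force: [0.0, -0.8, -1.7]
finger_gap: 0.0352
grip_force: 50.8
```

```bash
python3 go.py 502 320.7 100 200
```

```text
t 24.22 tcp [535.3 200.6  99.2] head -162.1 gap 35.2 F 50.8 wf [ 0.  -0.8 -1.7] q [ 0.22  0.35 -0.14  1.08  0.   -0.09]
xyz [ -5.2 124.6  -0.7] turn [ 0.001 -0.003 -0.037]
```

Emit:
{"method": "apply_moves", "body": {
  "rows": [
    {"xyz": [-1, 25, 0], "turn": [0, 0, -0.02], "grip": 0.2},
    {"xyz": [-2, 55, 0], "turn": [0, 0, -0.037], "grip": 0.2},
    {"xyz": [-4, 88, 0], "turn": [0, 0, -0.037], "grip": 0.2},
    {"xyz": [-5, 112, 0], "turn": [0, 0, -0.037], "grip": 0.2},
    {"xyz": [-5, 122, 0], "turn": [0, 0, -0.037], "grip": 0.2},
    {"xyz": [-5, 125, 0], "turn": [0, 0, -0.037], "grip": 0.2},
    {"xyz": [-5, 125, 0], "turn": [0, 0, -0.037], "grip": 0.2},
    {"xyz": [-5, 125, 0], "turn": [0, 0, -0.037], "grip": 0.2},
    {"xyz": [-5, 125, 0], "turn": [0, 0, -0.037], "grip": 0.2}
  ]
}}

```text
clock: 24.97
tcp_pos: [0.5057, 0.3164, 0.0995]
orientation: [-0.001, -0.169, 0.986, -0.001]
wrist_force: [-0.5, -0.1, -1.9]
finger_gap: 0.0354
grip_force: 50.8
```

```bash
python3 go.py 502 320.7 22.5 200
```

```text
t 24.97 tcp [505.7 316.4  99.5] head -160.6 gap 35.4 F 50.8 wf [-0.5 -0.1 -1.9] q [ 0.43  0.4  -0.07  1.1  -0.    0.09]
xyz [ 2.   5.4 77. ] turn [-0.001 -0.001 -0.01 ]
```

Emit:
{"method": "apply_moves", "body": {
  "rows": [
    {"xyz": [2, 5, 8], "turn": [0, 0, -0.01], "grip": 0.2},
    {"xyz": [2, 5, 24], "turn": [0, 0, -0.01], "grip": 0.2},
    {"xyz": [2, 5, 42], "turn": [0, 0, -0.01], "grip": 0.2},
    {"xyz": [2, 5, 57], "turn": [0, 0, -0.01], "grip": 0.2},
    {"xyz": [2, 5, 67], "turn": [0, 0, -0.01], "grip": 0.2},
    {"xyz": [2, 5, 73], "turn": [0, 0, -0.01], "grip": 0.2},
    {"xyz": [2, 5, 75], "turn": [0, 0, -0.01], "grip": 0.2},
    {"xyz": [2, 5, 76], "turn": [0, 0, -0.01], "grip": 0.2},
    {"xyz": [2, 5, 77], "turn": [0, 0, -0.01], "grip": 0.2},
    {"xyz": [2, 5, 77.5], "turn": [0, 0, -0.01], "grip": 0.2},
    {"xyz": [2, 5, 77.5], "turn": [0, 0, -0.01], "grip": 0.2},
    {"xyz": [2, 5, 77.5], "turn": [0, 0, -0.01], "grip": 0.2}
  ]
}}

```text
clock: 25.97
tcp_pos: [0.5023, 0.3219, 0.0227]
orientation: [0.0, -0.174, 0.985, -0.0]
wrist_force: [0.1, -0.4, -2.1]
finger_gap: 0.0353
grip_force: 50.8
```

```bash
python3 go.py 502 320.7 22 200
```

```text
t 25.97 tcp [502.3 321.9  22.7] head -159.9 gap 35.3 F 50.8 wf [ 0.1 -0.4 -2.1] q [ 0.44  0.46 -0.18  0.93 -0.    0.09]
xyz [ 0.7 -1.   0.7] turn [-0.001  0.     0.001]
```

Emit:
{"method": "apply_moves", "body": {
  "rows": [
    {"xyz": [0, -1, 1], "turn": [0, 0, 0], "grip": 0.2},
    {"xyz": [0, -1, 1], "turn": [0, 0, 0], "grip": 0.2},
    {"xyz": [0, -1, 1], "turn": [0, 0, 0], "grip": 0.45},
    {"xyz": [0, -1, 1], "turn": [0, 0, 0], "grip": 0.6},
    {"xyz": [0, -1, 1], "turn": [0, 0, 0], "grip": 0.8},
    {"xyz": [0, -1, 1], "turn": [0, 0, 0], "grip": 1},
    {"xyz": [0, -1, 1], "turn": [0, 0, 0], "grip": 1},
    {"xyz": [0, -1, 1], "turn": [0, 0, 0], "grip": 1},
    {"xyz": [0, -1, -20], "turn": [0, 0, 0], "grip": 1},
    {"xyz": [0, -1, -50], "turn": [0, 0, 0], "grip": 1},
    {"xyz": [0, -1, -85], "turn": [0, 0, 0], "grip": 1},
    {"xyz": [0, -1, -105], "turn": [0, 0, 0], "grip": 1}
  ]
}}

```text
clock: 26.97
tcp_pos: [0.5034, 0.3213, 0.1306]
orientation: [0.001, -0.174, 0.985, 0.0]
wrist_force: [0.2, 0.4, 0.9]
finger_gap: 0.0853
grip_force: 0.0
```

Emit:
{"method": "apply_moves", "body": {
  "rows": [
    {"xyz": [0, -30, 0], "turn": [0, 0, 0.05], "grip": 1},
    {"xyz": [0, -70, 0], "turn": [0, 0, 0.1], "grip": 1},
    {"xyz": [0, -110, 0], "turn": [0, 0, 0.15], "grip": 1},
    {"xyz": [0, -150, 0], "turn": [0, 0, 0.2], "grip": 1},
    {"xyz": [0, -190, 0], "turn": [0, 0, 0.25], "grip": 1},
    {"xyz": [0, -230, 0], "turn": [0, 0, 0.3], "grip": 1},
    {"xyz": [0, -260, 0], "turn": [0, 0, 0.35], "grip": 1},
    {"xyz": [0, -265, 0], "turn": [0, 0, 0.35], "grip": 1},
    {"xyz": [0, -265, 0], "turn": [0, 0, 0.35], "grip": 1}
  ]
}}

```text
clock: 27.72
tcp_pos: [0.5939, 0.0697, 0.1271]
orientation: [-0.0, 0.002, 1.0, -0.0]
wrist_force: [-0.0, 1.0, 0.9]
finger_gap: 0.0855
grip_force: 0.0
```

```bash
python3 go.py; cat >> look.py <<'E'
hsv2=hsv
m=region((z>.075)&(z<.1),50,170,170,290)
if m.any(): pos("module in jig",m,.086)
pos("pocket",region((hsv[...,1]<60)&(hsv[...,2]>110)&(z>.03),50,170,170,290),.056)
E
python3 look.py pics/top6.png
```

```text
t 27.72 tcp [593.9  69.7 127.1] head 179.8 gap 85.5 F 0.0 wf [-0.   1.   0.9] q [-0.02  0.38 -0.02  1.16 -0.   -0.01]
pad blue 36 rect [593.5  29.3  17.5   8.7 -61.8] mean [593.   29.5]
pad yellow 729 rect [544.5  -3.2  58.6  56.6 -88.5] mean [544.2  -2.7]
pad green 681 rect [588.5 -72.8  55.1  55.  -88.7] mean [588.4 -72.5]
tray part 540 rect [ 586.1 -319.2   50.9   41.   -81.4] mean [ 586.4 -319.6]
   colour [ 59. 103.  61.] z 0.094
tray part 605 rect [ 514.  -317.8   52.5   44.4  -88.7] mean [ 514.6 -317.8]
   colour [124. 131. 136.] z 0.094
tray part 470 rect [ 443.  -310.6   43.3   40.6  -88.9] mean [ 442.7 -311.2]
   colour [ 35.  69. 104.] z 0.092
attempt to get argmax of an empty sequence
pocket 175 rect [413.9 327.4  67.5  34.9 -81.3] mean [410.  326.2]
```

View pics/top6.png

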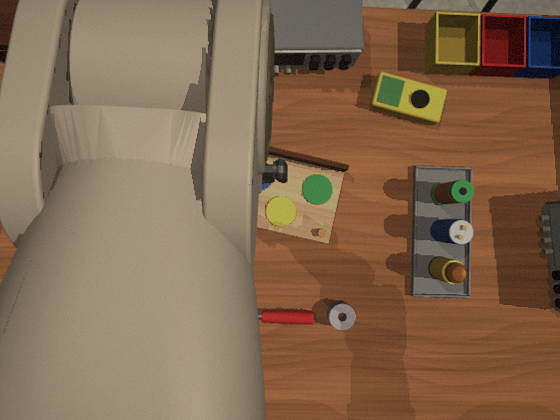

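All three parts stand upright on the tray (461,191), (460,232), (455,271). The arm hides the jig, so I move over to the tray and check it from there.

Emit:
{"method": "apply_moves", "body": {
  "rows": [
    {"xyz": [0, -25, 0], "turn": [0, 0, 0], "grip": 1},
    {"xyz": [0, -60, 0], "turn": [0, 0, 0], "grip": 1},
    {"xyz": [1, -98, 0], "turn": [0, 0, 0], "grip": 1},
    {"xyz": [2, -136, 0], "turn": [0, 0, 0], "grip": 1},
    {"xyz": [3, -174, 0], "turn": [0, 0, 0], "grip": 1},
    {"xyz": [4, -212, 0], "turn": [0, 0, 0], "grip": 1},
    {"xyz": [5, -250, 0], "turn": [0, 0, 0], "grip": 1},
    {"xyz": [6, -288, 0], "turn": [0, 0, 0], "grip": 1},
    {"xyz": [7, -326, 0], "turn": [0, 0, 0], "grip": 1},
    {"xyz": [7, -360, 0], "turn": [0, 0, 0], "grip": 1},
    {"xyz": [7, -383, 0], "turn": [0, 0, 0], "grip": 1},
    {"xyz": [7, -392, 0], "turn": [0, 0, 0], "grip": 1}
  ]
}}

```text
clock: 28.77
tcp_pos: [0.5865, -0.3218, 0.1273]
orientation: [-0.0, 0.0, 1.0, -0.001]
wrist_force: [0.9, -0.1, 0.5]
finger_gap: 0.0855
grip_force: 0.0
```

Emit:
{"method": "apply_moves", "body": {
  "rows": [
    {"xyz": [0, 0, 0], "turn": [0, 0, 0], "grip": 1},
    {"xyz": [0, 0, 0], "turn": [0, 0, 0], "grip": 1},
    {"xyz": [0, 0, 0], "turn": [0, 0, 0], "grip": 1}
  ]
}}

```text
clock: 29.02
tcp_pos: [0.5866, -0.3176, 0.1277]
orientation: [-0.0, -0.001, 1.0, 0.0]
wrist_force: [0.4, -0.3, -0.4]
finger_gap: 0.0854
grip_force: 0.0
```

```bash
python3 look.py pics/top7.png; python3 go.py 587 -322 2.8 180; python3 -c "
import cv2;i=cv2.imread('pics/top7.png')[170:290,50:170];cv2.imwrite('pics/j7.png',cv2.resize(i,None,fx=4,fy=4,interpolation=2))"
```

```text
pad blue 664 rect [612.7  45.4  54.9  54.6   1.6] mean [612.   44.8]
pad yellow 738 rect [543.8  -2.7  58.5  58.5 -62. ] mean [543.8  -2.7]
pad green 677 rect [588.5 -72.8  55.1  55.  -88.7] mean [588.3 -72.5]
tray part 293 rect [ 580.4 -316.9   48.5   32.2   65.2] mean [ 579.1 -315.8]
   colour [ 63. 107.  69.] z 0.094
tray part 598 rect [ 514.  -317.9   52.5   44.4  -88.6] mean [ 514.5 -318.1]
   colour [139. 147. 153.] z 0.093
tray part 467 rect [ 443.  -310.6   43.3   40.6  -88.9] mean [ 442.6 -311.1]
   colour [ 44.  86. 128.] z 0.092
attempt to get argmax of an empty sequence
module in jig 620 rect [503.2 317.9  46.1  40.3  20.3] mean [503.1 318.2]
pocket 1568 rect [502.5 320.8  84.9  69.2  20. ] mean [501.2 322.8]
t 29.07 tcp [ 586.6 -317.6  127.8] head -179.8 gap 85.1 F 0.0 wf [-0.   0.6 -0.6] q [-0.62  0.52  0.19  1.24 -0.   -0.62]
xyz [ -0.4  -4.3 125. ] turn [-0.    -0.001  0.003]
```

View pics/j7.png

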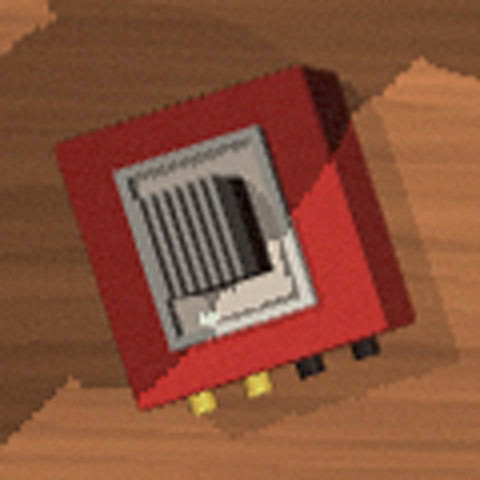

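The module lies square in the middle of the white pocket (crop 205,237), at 20° like the pocket and within about 3 mm of its centre. The parts are still on the tray, so the coil goes back first.

Emit:
{"method": "apply_moves", "body": {
  "rows": [
    {"xyz": [-1, -5, 15], "turn": [0, 0, 0], "grip": 1},
    {"xyz": [-1, -5, 40], "turn": [0, 0, 0], "grip": 1},
    {"xyz": [-1, -5, 65], "turn": [0, 0, 0], "grip": 1},
    {"xyz": [-1, -5, 90], "turn": [0, 0, 0], "grip": 1},
    {"xyz": [-1, -5, 110], "turn": [0, 0, 0], "grip": 1},
    {"xyz": [-1, -5, 120], "turn": [0, 0, 0], "grip": 1},
    {"xyz": [-1, -5, 124], "turn": [0, 0, 0], "grip": 1},
    {"xyz": [-1, -5, 124], "turn": [0, 0, 0], "grip": 1},
    {"xyz": [-1, -5, 124], "turn": [0, 0, 0], "grip": 0.7},
    {"xyz": [-1, -5, 124], "turn": [0, 0, 0], "grip": 0.6},
    {"xyz": [-1, -5, 124], "turn": [0, 0, 0], "grip": 0.5},
    {"xyz": [-1, -5, 124], "turn": [0, 0, 0], "grip": 0.4}
  ]
}}

```text
clock: 30.07
tcp_pos: [0.5882, -0.3255, 0.0053]
orientation: [0.001, -0.0, 1.0, -0.001]
wrist_force: [-0.7, -0.4, -0.4]
finger_gap: 0.0408
grip_force: 50.8
```

Emit:
{"method": "apply_moves", "body": {
  "rows": [
    {"xyz": [0, 0, 0], "turn": [0, 0, 0], "grip": 0.3},
    {"xyz": [0, 0, 0], "turn": [0, 0, 0], "grip": 0.25},
    {"xyz": [0, 0, 0], "turn": [0, 0, 0], "grip": 0.25},
    {"xyz": [0, 0, 0], "turn": [0, 0, 0], "grip": 0.25}
  ],
  "force": 60
}}

```text
clock: 30.4
tcp_pos: [0.5882, -0.3255, 0.0053]
orientation: [0.001, -0.0, 1.0, -0.001]
wrist_force: [-0.2, 1.8, 5.9]
finger_gap: 0.0407
grip_force: 59.9
```

```bash
python3 go.py 588.5 -72.7 125 180
```

```text
t 30.4 tcp [ 588.2 -325.5    5.3] head -180.0 gap 40.7 F 59.9 wf [-0.2  1.8  5.9] q [-0.62  0.6   0.02  0.98 -0.   -0.62]
xyz [  -0.6  252.6 -120.1] turn [-0.002  0.002  0.   ]
```

Emit:
{"method": "apply_moves", "body": {
  "rows": [
    {"xyz": [0, 0, -12], "turn": [0, 0, 0], "grip": 0.25},
    {"xyz": [0, 0, -40], "turn": [0, 0, 0], "grip": 0.25},
    {"xyz": [0, 0, -75], "turn": [0, 0, 0], "grip": 0.25},
    {"xyz": [0, 4, -108], "turn": [0, 0, 0], "grip": 0.25},
    {"xyz": [0, 20, -120], "turn": [0, 0, 0], "grip": 0.25},
    {"xyz": [0, 50, -120], "turn": [0, 0, 0], "grip": 0.25},
    {"xyz": [0, 85, -120], "turn": [0, 0, 0], "grip": 0.25},
    {"xyz": [0, 120, -120], "turn": [0, 0, 0], "grip": 0.25},
    {"xyz": [0, 155, -120], "turn": [0, 0, 0], "grip": 0.25},
    {"xyz": [0, 190, -120], "turn": [0, 0, 0], "grip": 0.25},
    {"xyz": [0, 220, -120], "turn": [0, 0, 0], "grip": 0.25},
    {"xyz": [0, 242, -120], "turn": [0, 0, 0], "grip": 0.25}
  ]
}}

```text
clock: 31.4
tcp_pos: [0.5856, -0.0791, 0.1226]
orientation: [-0.001, -0.001, 1.0, 0.0]
wrist_force: [-0.0, -0.6, -1.8]
finger_gap: 0.0408
grip_force: 61.3
```

Emit:
{"method": "apply_moves", "body": {
  "rows": [
    {"xyz": [0, 8, 0], "turn": [0, 0, 0], "grip": 0.25},
    {"xyz": [0, 10, 0], "turn": [0, 0, 0], "grip": 0.25},
    {"xyz": [0, 10, 0], "turn": [0, 0, 0], "grip": 0.25},
    {"xyz": [0, 10, 0], "turn": [0, 0, 0], "grip": 0.25},
    {"xyz": [0, 10, 0], "turn": [0, 0, 0], "grip": 0.25}
  ]
}}

```text
clock: 31.82
tcp_pos: [0.5872, -0.0743, 0.1232]
orientation: [-0.0, 0.001, 1.0, -0.001]
wrist_force: [1.2, 0.6, -2.8]
finger_gap: 0.0409
grip_force: 61.3
```

```bash
python3 go.py 588.5 -72.7 14.5 180
```

```text
t 31.82 tcp [587.2 -74.3 123.2] head 179.9 gap 40.9 F 61.3 wf [ 1.2  0.6 -2.8] q [-0.26  0.38 -0.05  1.15 -0.   -0.26]
xyz [ -1.4   1.8 108.7] turn [-0.001 -0.001 -0.001]
```

Emit:
{"method": "apply_moves", "body": {
  "rows": [
    {"xyz": [-1, 1, 10], "turn": [0, 0, 0], "grip": 0.25},
    {"xyz": [-1, 1, 32], "turn": [0, 0, 0], "grip": 0.25},
    {"xyz": [-1, 1, 57], "turn": [0, 0, 0], "grip": 0.25},
    {"xyz": [-1, 1, 80], "turn": [0, 0, 0], "grip": 0.25},
    {"xyz": [-1, 1, 96], "turn": [0, 0, 0], "grip": 0.25},
    {"xyz": [-1, 1, 104], "turn": [0, 0, 0], "grip": 0.25},
    {"xyz": [-1, 1, 107], "turn": [0, 0, 0], "grip": 0.25},
    {"xyz": [-1, 1, 108], "turn": [0, 0, 0], "grip": 0.25},
    {"xyz": [-1, 1, 109], "turn": [0, 0, 0], "grip": 0.25},
    {"xyz": [-1, 1, 109], "turn": [0, 0, 0], "grip": 0.25},
    {"xyz": [-1, 1, 109], "turn": [0, 0, 0], "grip": 0.25}
  ]
}}

```text
clock: 32.73
tcp_pos: [0.5892, -0.0725, 0.0155]
orientation: [0.001, -0.0, 1.0, -0.001]
wrist_force: [0.5, 0.3, -2.2]
finger_gap: 0.0407
grip_force: 61.4
```

```bash
python3 go.py 588.5 -72.7 14.5 180
```

```text
t 32.73 tcp [589.2 -72.5  15.5] head -180.0 gap 40.7 F 61.4 wf [ 0.5  0.3 -2.2] q [-0.26  0.46 -0.2   0.91 -0.   -0.26]
xyz [ 0.7 -0.2  1. ] turn [-0.001  0.002  0.   ]
```

Lower 1 mm, release, lift, and go toward the capacitor at about (512,-322).

Emit:
{"method": "apply_moves", "body": {
  "rows": [
    {"xyz": [0, 0, 1], "turn": [0, 0, 0], "grip": 0.25},
    {"xyz": [0, 0, 1], "turn": [0, 0, 0], "grip": 0.5},
    {"xyz": [0, 0, 1], "turn": [0, 0, 0], "grip": 0.65},
    {"xyz": [0, 0, 1], "turn": [0, 0, 0], "grip": 0.8},
    {"xyz": [0, 0, 1], "turn": [0, 0, 0], "grip": 1},
    {"xyz": [0, 0, 1], "turn": [0, 0, 0], "grip": 1},
    {"xyz": [0, 0, 1], "turn": [0, 0, 0], "grip": 1},
    {"xyz": [0, 0, -15], "turn": [0, 0, 0], "grip": 1},
    {"xyz": [0, 0, -40], "turn": [0, 0, 0], "grip": 1},
    {"xyz": [0, 0, -75], "turn": [0, 0, 0], "grip": 1},
    {"xyz": [0, 0, -105], "turn": [0, 0, 0], "grip": 1},
    {"xyz": [0, 0, -113], "turn": [0, 0, 0], "grip": 1}
  ]
}}

```text
clock: 33.73
tcp_pos: [0.5911, -0.0728, 0.1329]
orientation: [0.004, -0.0, 1.0, -0.001]
wrist_force: [0.9, -0.3, 0.9]
finger_gap: 0.0855
grip_force: 0.0
```

Emit:
{"method": "apply_moves", "body": {
  "rows": [
    {"xyz": [8, -25, 0], "turn": [0, 0, 0], "grip": 1},
    {"xyz": [18, -60, 0], "turn": [0, 0, 0], "grip": 1},
    {"xyz": [29, -96, 0], "turn": [0, 0, 0], "grip": 1},
    {"xyz": [40, -132, 0], "turn": [0, 0, 0], "grip": 1},
    {"xyz": [51, -168, 0], "turn": [0, 0, 0], "grip": 1},
    {"xyz": [62, -204, 0], "turn": [0, 0, 0], "grip": 1},
    {"xyz": [71, -232, 0], "turn": [0, 0, 0], "grip": 1},
    {"xyz": [76, -247, 0], "turn": [0, 0, 0], "grip": 1},
    {"xyz": [77, -250, 0], "turn": [0, 0, 0], "grip": 1},
    {"xyz": [77, -250, 0], "turn": [0, 0, 0], "grip": 1},
    {"xyz": [77, -250, 0], "turn": [0, 0, 0], "grip": 1},
    {"xyz": [77, -250, 0], "turn": [0, 0, 0], "grip": 1}
  ]
}}

```text
clock: 34.73
tcp_pos: [0.5117, -0.3205, 0.1276]
orientation: [-0.0, -0.001, 1.0, -0.0]
wrist_force: [-0.2, 0.0, -1.1]
finger_gap: 0.0854
grip_force: 0.0
```

```bash
python3 go.py 512.5 -322.5 3 180; python3 look.py pics/top8.png | grep -A1 part
```

```text
t 34.73 tcp [ 511.7 -320.5  127.6] head -179.9 gap 85.4 F 0.0 wf [-0.2  0.  -1.1] q [-0.69  0.4  -0.    1.17 -0.   -0.69]
xyz [ -0.9  -2.  124.6] turn [-0.    -0.001  0.002]
tray part 285 rect [ 520.6 -311.9   49.5   32.5  -47.8] mean [ 520.6 -309.7]
   colour [124. 122. 124.] z 0.092
tray part 462 rect [ 443.  -311.5   41.5   40.7  -89.2] mean [ 442.6 -311.3]
   colour [ 43.  83. 126.] z 0.092
stand part 469 rect [587.2 -71.4  42.   40.6 -43.6] mean [587.8 -71.5]
   colour [ 79. 140.  78.] z 0.104
```

Emit:
{"method": "apply_moves", "body": {
  "rows": [
    {"xyz": [-1, -2, 15], "turn": [0, 0, 0], "grip": 1},
    {"xyz": [-1, -2, 40], "turn": [0, 0, 0], "grip": 1},
    {"xyz": [-1, -2, 65], "turn": [0, 0, 0], "grip": 1},
    {"xyz": [-1, -2, 90], "turn": [0, 0, 0], "grip": 1},
    {"xyz": [-1, -2, 110], "turn": [0, 0, 0], "grip": 1},
    {"xyz": [-1, -2, 120], "turn": [0, 0, 0], "grip": 1},
    {"xyz": [-1, -2, 124], "turn": [0, 0, 0], "grip": 1},
    {"xyz": [-1, -2, 124], "turn": [0, 0, 0], "grip": 1},
    {"xyz": [-1, -2, 124], "turn": [0, 0, 0], "grip": 0.7},
    {"xyz": [-1, -2, 124], "turn": [0, 0, 0], "grip": 0.6},
    {"xyz": [-1, -2, 124], "turn": [0, 0, 0], "grip": 0.5},
    {"xyz": [-1, -2, 124], "turn": [0, 0, 0], "grip": 0.4}
  ]
}}

```text
clock: 35.78
tcp_pos: [0.5133, -0.325, 0.0054]
orientation: [0.001, -0.0, 1.0, -0.001]
wrist_force: [-0.0, -0.5, -1.5]
finger_gap: 0.0447
grip_force: 61.2
```

Emit:
{"method": "apply_moves", "body": {
  "rows": [
    {"xyz": [0, 0, 0], "turn": [0, 0, 0], "grip": 0.3},
    {"xyz": [0, 0, 0], "turn": [0, 0, 0], "grip": 0.3},
    {"xyz": [0, 0, 0], "turn": [0, 0, 0], "grip": 0.3},
    {"xyz": [0, 0, 0], "turn": [0, 0, 0], "grip": 0.3}
  ],
  "force": 50
}}

```text
clock: 36.12
tcp_pos: [0.5133, -0.325, 0.0053]
orientation: [0.001, -0.0, 1.0, -0.001]
wrist_force: [-0.6, 1.6, 6.3]
finger_gap: 0.0452
grip_force: 61.2
```

```bash
python3 go.py 612.5 45 135 180
```

```text
t 36.12 tcp [ 513.3 -325.     5.3] head -180.0 gap 45.2 F 61.2 wf [-0.6  1.6  6.3] q [-0.7   0.49 -0.18  0.9  -0.   -0.7 ]
xyz [ -99.5  369.7 -130.4] turn [-0.003  0.002  0.   ]
```

Emit:
{"method": "apply_moves", "body": {
  "rows": [
    {"xyz": [0, 0, -12], "turn": [0, 0, 0], "grip": 0.3},
    {"xyz": [0, 0, -40], "turn": [0, 0, 0], "grip": 0.3},
    {"xyz": [0, 0, -75], "turn": [0, 0, 0], "grip": 0.3},
    {"xyz": [0, 0, -110], "turn": [0, 0, 0], "grip": 0.3},
    {"xyz": [-3, 10, -128], "turn": [0, 0, 0], "grip": 0.3},
    {"xyz": [-8, 30, -130], "turn": [0, 0, 0], "grip": 0.3},
    {"xyz": [-17, 62, -130], "turn": [0, 0, 0], "grip": 0.3},
    {"xyz": [-26, 96, -130], "turn": [0, 0, 0], "grip": 0.3},
    {"xyz": [-35, 130, -130], "turn": [0, 0, 0], "grip": 0.3},
    {"xyz": [-44, 164, -130], "turn": [0, 0, 0], "grip": 0.3},
    {"xyz": [-53, 198, -130], "turn": [0, 0, 0], "grip": 0.3},
    {"xyz": [-62, 232, -130], "turn": [0, 0, 0], "grip": 0.3}
  ]
}}

```text
clock: 37.12
tcp_pos: [0.5742, -0.0906, 0.1335]
orientation: [-0.0, 0.0, 1.0, -0.0]
wrist_force: [0.6, 0.4, -1.3]
finger_gap: 0.0451
grip_force: 61.1
```

Emit:
{"method": "apply_moves", "body": {
  "rows": [
    {"xyz": [-9, 34, 0], "turn": [0, 0, 0], "grip": 0.3},
    {"xyz": [-18, 68, 0], "turn": [0, 0, 0], "grip": 0.3},
    {"xyz": [-27, 100, 0], "turn": [0, 0, 0], "grip": 0.3},
    {"xyz": [-34, 124, 0], "turn": [0, 0, 0], "grip": 0.3},
    {"xyz": [-37, 135, 0], "turn": [0, 0, 0], "grip": 0.3},
    {"xyz": [-37, 138, 0], "turn": [0, 0, 0], "grip": 0.3},
    {"xyz": [-37, 138, 0], "turn": [0, 0, 0], "grip": 0.3},
    {"xyz": [-37, 138, 0], "turn": [0, 0, 0], "grip": 0.3},
    {"xyz": [-37, 138, 0], "turn": [0, 0, 0], "grip": 0.3}
  ]
}}

```text
clock: 37.87
tcp_pos: [0.6109, 0.0444, 0.1333]
orientation: [-0.0, 0.001, 1.0, -0.001]
wrist_force: [-0.8, 0.1, -1.0]
finger_gap: 0.0451
grip_force: 61.1
```

```bash
python3 go.py 612.5 45 14.5 180
```

```text
t 37.87 tcp [610.9  44.4 133.3] head 179.9 gap 45.1 F 61.1 wf [-0.8  0.1 -1. ] q [-0.06  0.41  0.03  1.19 -0.   -0.06]
xyz [ -1.7   0.8 118.8] turn [-0.001 -0.001 -0.002]
```

Emit:
{"method": "apply_moves", "body": {
  "rows": [
    {"xyz": [-1, 0, 10], "turn": [0, 0, 0], "grip": 0.3},
    {"xyz": [-1, 0, 35], "turn": [0, 0, 0], "grip": 0.3},
    {"xyz": [-1, 0, 62], "turn": [0, 0, 0], "grip": 0.3},
    {"xyz": [-1, 0, 87], "turn": [0, 0, 0], "grip": 0.3},
    {"xyz": [-1, 0, 104], "turn": [0, 0, 0], "grip": 0.3},
    {"xyz": [-1, 0, 113], "turn": [0, 0, 0], "grip": 0.3},
    {"xyz": [-1, 0, 117], "turn": [0, 0, 0], "grip": 0.3},
    {"xyz": [-1, 0, 118], "turn": [0, 0, 0], "grip": 0.3},
    {"xyz": [-1, 0, 119], "turn": [0, 0, 0], "grip": 0.3},
    {"xyz": [-1, 0, 119], "turn": [0, 0, 0], "grip": 0.3},
    {"xyz": [-1, 0, 119], "turn": [0, 0, 0], "grip": 0.3}
  ]
}}

```text
clock: 38.78
tcp_pos: [0.6131, 0.0456, 0.0152]
orientation: [0.001, 0.0, 1.0, -0.0]
wrist_force: [-0.2, -0.6, -1.2]
finger_gap: 0.0452
grip_force: 61.3
```

```bash
python3 go.py 612.5 45 14.5 180
```

```text
t 38.78 tcp [613.1  45.6  15.2] head 180.0 gap 45.2 F 61.3 wf [-0.2 -0.6 -1.2] q [-0.06  0.5  -0.14  0.93 -0.   -0.06]
xyz [ 0.6 -0.6  0.7] turn [-0.001  0.001 -0.   ]
```

Emit:
{"method": "apply_moves", "body": {
  "rows": [
    {"xyz": [0, 0, 1], "turn": [0, 0, 0], "grip": 0.3},
    {"xyz": [0, 0, 1], "turn": [0, 0, 0], "grip": 0.55},
    {"xyz": [0, 0, 1], "turn": [0, 0, 0], "grip": 0.65},
    {"xyz": [0, 0, 1], "turn": [0, 0, 0], "grip": 0.8},
    {"xyz": [0, 0, 1], "turn": [0, 0, 0], "grip": 1},
    {"xyz": [0, 0, 1], "turn": [0, 0, 0], "grip": 1},
    {"xyz": [0, 0, 1], "turn": [0, 0, 0], "grip": 1},
    {"xyz": [0, 0, -15], "turn": [0, 0, 0], "grip": 1},
    {"xyz": [0, 0, -40], "turn": [0, 0, 0], "grip": 1},
    {"xyz": [0, 0, -75], "turn": [0, 0, 0], "grip": 1},
    {"xyz": [0, 0, -105], "turn": [0, 0, 0], "grip": 1},
    {"xyz": [0, 0, -113], "turn": [0, 0, 0], "grip": 1}
  ]
}}

```text
clock: 39.78
tcp_pos: [0.6151, 0.0458, 0.1329]
orientation: [0.004, -0.0, 1.0, -0.001]
wrist_force: [1.3, 0.9, 0.5]
finger_gap: 0.0854
grip_force: 0.0
```

Emit:
{"method": "apply_moves", "body": {
  "rows": [
    {"xyz": [10, -21, 0], "turn": [0, 0, 0], "grip": 1},
    {"xyz": [26, -55, 0], "turn": [0, 0, 0], "grip": 1},
    {"xyz": [43, -90, 0], "turn": [0, 0, 0], "grip": 1},
    {"xyz": [60, -126, 0], "turn": [0, 0, 0], "grip": 1},
    {"xyz": [77, -162, 0], "turn": [0, 0, 0], "grip": 1},
    {"xyz": [94, -198, 0], "turn": [0, 0, 0], "grip": 1},
    {"xyz": [111, -234, 0], "turn": [0, 0, 0], "grip": 1},
    {"xyz": [128, -270, 0], "turn": [0, 0, 0], "grip": 1},
    {"xyz": [145, -306, 0], "turn": [0, 0, 0], "grip": 1},
    {"xyz": [160, -337, 0], "turn": [0, 0, 0], "grip": 1},
    {"xyz": [170, -358, 0], "turn": [0, 0, 0], "grip": 1},
    {"xyz": [174, -366, 0], "turn": [0, 0, 0], "grip": 1}
  ]
}}

```text
clock: 40.78
tcp_pos: [0.4367, -0.3232, 0.1274]
orientation: [-0.0, 0.002, 1.0, -0.001]
wrist_force: [-0.2, 0.1, 0.2]
finger_gap: 0.0854
grip_force: 0.0
```

Emit:
{"method": "apply_moves", "body": {
  "rows": [
    {"xyz": [0, 0, 0], "turn": [0, 0, 0], "grip": 1},
    {"xyz": [0, 0, 0], "turn": [0, 0, 0], "grip": 1},
    {"xyz": [0, 0, 0], "turn": [0, 0, 0], "grip": 1},
    {"xyz": [0, 0, 0], "turn": [0, 0, 0], "grip": 1}
  ]
}}

```text
clock: 41.12
tcp_pos: [0.4389, -0.3186, 0.1277]
orientation: [-0.0, -0.001, 1.0, -0.0]
wrist_force: [0.0, -0.4, 0.7]
finger_gap: 0.0853
grip_force: 0.0
```

```bash
python3 go.py 438.5 -320.5 3 180; python3 look.py pics/top9.png | grep -A1 part
```

```text
t 41.12 tcp [ 438.9 -318.6  127.7] head -179.9 gap 85.3 F 0.0 wf [ 0.  -0.4  0.7] q [-0.78  0.28 -0.17  1.12 -0.   -0.78]
xyz [  0.3  -1.8 124.7] turn [-0.    -0.001  0.002]
tray part 351 rect [ 446.2 -309.    44.3   37.2  -62.9] mean [ 446.3 -309.4]
   colour [ 43.  82. 121.] z 0.092
stand part 545 rect [613.1  45.2  43.4  43.2   1.6] mean [613.1  45. ]
   colour [170. 182. 189.] z 0.103
stand part 469 rect [587.2 -71.4  42.   40.6 -43.6] mean [587.7 -71.5]
   colour [ 80. 141.  79.] z 0.104
```

Capacitor and coil stand centred on their pads, each within about 2 mm. Now the beacon.

Emit:
{"method": "apply_moves", "body": {
  "rows": [
    {"xyz": [0, -2, 15], "turn": [0, 0, 0], "grip": 1},
    {"xyz": [0, -2, 40], "turn": [0, 0, 0], "grip": 1},
    {"xyz": [0, -2, 65], "turn": [0, 0, 0], "grip": 1},
    {"xyz": [0, -2, 90], "turn": [0, 0, 0], "grip": 1},
    {"xyz": [0, -2, 110], "turn": [0, 0, 0], "grip": 1},
    {"xyz": [0, -2, 120], "turn": [0, 0, 0], "grip": 1},
    {"xyz": [0, -2, 125], "turn": [0, 0, 0], "grip": 1},
    {"xyz": [0, -2, 125], "turn": [0, 0, 0], "grip": 1},
    {"xyz": [0, -2, 125], "turn": [0, 0, 0], "grip": 0.7},
    {"xyz": [0, -2, 125], "turn": [0, 0, 0], "grip": 0.6},
    {"xyz": [0, -2, 125], "turn": [0, 0, 0], "grip": 0.5},
    {"xyz": [0, -2, 125], "turn": [0, 0, 0], "grip": 0.4}
  ]
}}

```text
clock: 42.17
tcp_pos: [0.4392, -0.3229, 0.0043]
orientation: [0.001, -0.0, 1.0, -0.001]
wrist_force: [0.9, 0.7, 2.3]
finger_gap: 0.045
grip_force: 50.8
```

Emit:
{"method": "apply_moves", "body": {
  "rows": [
    {"xyz": [0, 0, 0], "turn": [0, 0, 0], "grip": 0.3},
    {"xyz": [0, 0, 0], "turn": [0, 0, 0], "grip": 0.3},
    {"xyz": [0, 0, 0], "turn": [0, 0, 0], "grip": 0.3},
    {"xyz": [0, 0, 0], "turn": [0, 0, 0], "grip": 0.3}
  ],
  "force": 50
}}

```text
clock: 42.5
tcp_pos: [0.4392, -0.323, 0.0042]
orientation: [0.001, -0.0, 1.0, -0.001]
wrist_force: [-1.0, -0.1, 6.9]
finger_gap: 0.0449
grip_force: 51.3
```

```bash
python3 go.py 543.2 -2.7 125 180
```

```text
t 42.5 tcp [ 439.2 -323.     4.2] head -180.0 gap 44.9 F 51.3 wf [-1.  -0.1  6.9] q [-0.78  0.39 -0.35  0.83 -0.   -0.78]
xyz [-104.3  320.  -121.3] turn [-0.002  0.002  0.   ]
```

Emit:
{"method": "apply_moves", "body": {
  "rows": [
    {"xyz": [0, 0, -12], "turn": [0, 0, 0], "grip": 0.3},
    {"xyz": [0, 0, -40], "turn": [0, 0, 0], "grip": 0.3},
    {"xyz": [0, 0, -75], "turn": [0, 0, 0], "grip": 0.3},
    {"xyz": [0, 0, -108], "turn": [0, 0, 0], "grip": 0.3},
    {"xyz": [-3, 10, -120], "turn": [0, 0, 0], "grip": 0.3},
    {"xyz": [-10, 30, -121], "turn": [0, 0, 0], "grip": 0.3},
    {"xyz": [-20, 62, -121], "turn": [0, 0, 0], "grip": 0.3},
    {"xyz": [-31, 95, -121], "turn": [0, 0, 0], "grip": 0.3},
    {"xyz": [-42, 128, -121], "turn": [0, 0, 0], "grip": 0.3},
    {"xyz": [-52, 160, -121], "turn": [0, 0, 0], "grip": 0.3},
    {"xyz": [-62, 190, -121], "turn": [0, 0, 0], "grip": 0.3},
    {"xyz": [-70, 215, -121], "turn": [0, 0, 0], "grip": 0.3}
  ]
}}

```text
clock: 43.5
tcp_pos: [0.5084, -0.105, 0.1237]
orientation: [-0.0, -0.0, 1.0, -0.0]
wrist_force: [0.4, -0.2, -1.2]
finger_gap: 0.0445
grip_force: 51.5
```

Emit:
{"method": "apply_moves", "body": {
  "rows": [
    {"xyz": [-9, 27, 0], "turn": [0, 0, 0], "grip": 0.3},
    {"xyz": [-19, 58, 0], "turn": [0, 0, 0], "grip": 0.3},
    {"xyz": [-28, 85, 0], "turn": [0, 0, 0], "grip": 0.3},
    {"xyz": [-33, 100, 0], "turn": [0, 0, 0], "grip": 0.3},
    {"xyz": [-35, 105, 0], "turn": [0, 0, 0], "grip": 0.3},
    {"xyz": [-35, 105, 0], "turn": [0, 0, 0], "grip": 0.3},
    {"xyz": [-35, 105, 0], "turn": [0, 0, 0], "grip": 0.3},
    {"xyz": [-35, 105, 0], "turn": [0, 0, 0], "grip": 0.3}
  ]
}}

```text
clock: 44.17
tcp_pos: [0.5429, -0.0031, 0.1234]
orientation: [-0.0, 0.0, 1.0, -0.001]
wrist_force: [0.3, -0.3, -0.4]
finger_gap: 0.0444
grip_force: 51.5
```

```bash
python3 go.py 543.2 -2.7 13.5 180
```

```text
t 44.17 tcp [542.9  -3.1 123.4] head 179.9 gap 44.4 F 51.5 wf [ 0.3 -0.3 -0.4] q [-0.15  0.28 -0.17  1.11 -0.   -0.15]
xyz [ -0.4   0.5 109.9] turn [-0.001 -0.001 -0.001]
```

Emit:
{"method": "apply_moves", "body": {
  "rows": [
    {"xyz": [0, 0, 10], "turn": [0, 0, 0], "grip": 0.3},
    {"xyz": [0, 0, 32], "turn": [0, 0, 0], "grip": 0.3},
    {"xyz": [0, 0, 57], "turn": [0, 0, 0], "grip": 0.3},
    {"xyz": [0, 0, 80], "turn": [0, 0, 0], "grip": 0.3},
    {"xyz": [0, 0, 96], "turn": [0, 0, 0], "grip": 0.3},
    {"xyz": [0, 0, 104], "turn": [0, 0, 0], "grip": 0.3},
    {"xyz": [0, 0, 108], "turn": [0, 0, 0], "grip": 0.3},
    {"xyz": [0, 0, 109], "turn": [0, 0, 0], "grip": 0.3},
    {"xyz": [0, 0, 110], "turn": [0, 0, 0], "grip": 0.3},
    {"xyz": [0, 0, 110], "turn": [0, 0, 0], "grip": 0.3},
    {"xyz": [0, 0, 110], "turn": [0, 0, 0], "grip": 0.3}
  ]
}}

```text
clock: 45.08
tcp_pos: [0.5442, -0.0024, 0.0144]
orientation: [0.001, -0.0, 1.0, -0.001]
wrist_force: [0.9, -0.3, -1.0]
finger_gap: 0.0451
grip_force: 51.8
```

```bash
python3 go.py 543.2 -2.7 13.5 180
```

```text
t 45.08 tcp [544.2  -2.4  14.4] head -180.0 gap 45.1 F 51.8 wf [ 0.9 -0.3 -1. ] q [-0.15  0.38 -0.33  0.86 -0.   -0.15]
xyz [ 1.  -0.3  0.9] turn [-0.001  0.002  0.   ]
```

Emit:
{"method": "apply_moves", "body": {
  "rows": [
    {"xyz": [0, 0, 1], "turn": [0, 0, 0], "grip": 0.3},
    {"xyz": [0, 0, 1], "turn": [0, 0, 0], "grip": 0.55},
    {"xyz": [0, 0, 1], "turn": [0, 0, 0], "grip": 0.65},
    {"xyz": [0, 0, 1], "turn": [0, 0, 0], "grip": 0.8},
    {"xyz": [0, 0, 1], "turn": [0, 0, 0], "grip": 1},
    {"xyz": [0, 0, 1], "turn": [0, 0, 0], "grip": 1},
    {"xyz": [0, 0, 1], "turn": [0, 0, 0], "grip": 1},
    {"xyz": [0, 0, -15], "turn": [0, 0, 0], "grip": 1},
    {"xyz": [0, 0, -40], "turn": [0, 0, 0], "grip": 1},
    {"xyz": [0, 0, -75], "turn": [0, 0, 0], "grip": 1},
    {"xyz": [0, 0, -105], "turn": [0, 0, 0], "grip": 1},
    {"xyz": [0, 0, -113], "turn": [0, 0, 0], "grip": 1}
  ]
}}

```text
clock: 46.08
tcp_pos: [0.5461, -0.0025, 0.1315]
orientation: [0.003, -0.0, 1.0, -0.001]
wrist_force: [0.8, 0.3, 0.8]
finger_gap: 0.0851
grip_force: 0.0
```

Emit:
{"method": "apply_moves", "body": {
  "rows": [
    {"xyz": [10, -25, 0], "turn": [0, 0, 0], "grip": 1},
    {"xyz": [25, -60, 0], "turn": [0, 0, 0], "grip": 1},
    {"xyz": [40, -100, 0], "turn": [0, 0, 0], "grip": 1},
    {"xyz": [55, -140, 0], "turn": [0, 0, 0], "grip": 1},
    {"xyz": [65, -180, 0], "turn": [0, 0, 0], "grip": 1},
    {"xyz": [70, -220, 0], "turn": [0, 0, 0], "grip": 1},
    {"xyz": [70, -250, 0], "turn": [0, 0, 0], "grip": 1},
    {"xyz": [70, -270, 0], "turn": [0, 0, 0], "grip": 1},
    {"xyz": [70, -280, 0], "turn": [0, 0, 0], "grip": 1},
    {"xyz": [70, -280, 0], "turn": [0, 0, 0], "grip": 1},
    {"xyz": [70, -280, 0], "turn": [0, 0, 0], "grip": 1},
    {"xyz": [70, -280, 0], "turn": [0, 0, 0], "grip": 1}
  ]
}}

```text
clock: 47.08
tcp_pos: [0.4731, -0.2805, 0.1264]
orientation: [-0.001, -0.001, 1.0, 0.0]
wrist_force: [-0.2, 0.3, -0.3]
finger_gap: 0.0854
grip_force: 0.0
```

```bash
python3 go.py; python3 look.py pics/top10.png
```

```text
t 47.08 tcp [ 473.1 -280.5  126.4] head -179.9 gap 85.4 F 0.0 wf [-0.2  0.3 -0.3] q [-0.68  0.3  -0.15  1.12 -0.   -0.68]
pad blue 219 rect [603.9  41.3  56.9  37.9 -68.5] mean [600.1  39.3]
pad yellow 262 rect [543.6  -3.3  58.6  54.7 -88.5] mean [545.  -4.]
pad green 605 rect [588.6 -74.8  59.1  55.  -88.5] mean [590.3 -75.6]
stand part 544 rect [613.1  45.2  43.4  43.2   1.6] mean [613.2  45. ]
   colour [171. 182. 189.] z 0.103
stand part 468 rect [587.6 -71.9  41.8  40.2   1.3] mean [587.7 -71.6]
   colour [ 80. 141.  79.] z 0.104
stand part 354 rect [544.1  -2.5  34.6  34.6 -88.5] mean [544.6  -2.3]
   colour [ 43.  83. 134.] z 0.102
attempt to get argmax of an empty sequence
module in jig 619 rect [503.2 317.9  46.1  40.3  20.4] mean [503.1 318.2]
pocket 1539 rect [502.2 321.6  85.   67.2  19.9] mean [501.4 323.5]
```

View pics/top10.png

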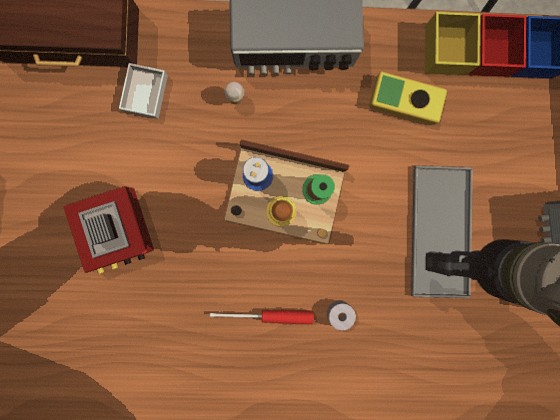

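The final view shows the capacitor (257,172), beacon (282,211) and coil (319,188) upright on their own pads, each within about 2 mm. The module is square in the pocket (102,229) and the arm is clear of everything.

```bash
python3 -c "
from workcell import ticket
print(ticket.hand_in())"
```

```text
the job is handed in; nothing more can be done
None
```

The job is handed in at about 47 s of the 149 s limit, with no verdict returned: by the last camera check the module lies square in the jig pocket about 3 mm off centre, and the capacitor, beacon and coil stand upright within about 2 mm of their own pads' centres.

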